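Load the analyser's sample carriage with cups and stirring rods

ROBOT

A 6-joint arm with a two-finger parallel gripper is mounted at the origin on the work surface. World frame = base frame: x ahead of the robot, y to its left, z up, the work surface at z = 0. Lengths are in mm, angles in rad, forces in N, time in s.
With the tool pointing down it reaches from about 250 to 775 mm from the base axis. Payload 4 kg.
Tool frame: the origin (TCP) lies at the centre of the arm's flange, where the gripper is bolted on; the fingertips stand 173 mm ahead of it and the grasp point (between the pads) lies 155 mm ahead of it; z points along the fingers, y is the line along which they close (so a half turn about z gives the same grasp; the last joint's range is limited). The gripper opens to 85 mm and grips with 20 to 120 N. Pads are 22 mm wide; open, the fingers measure 114 mm over their backs; the gripper's body (76 mm by 85 mm) begins 54 mm behind the grasp point. The pads swing forward as they close: fully open they stand 13 mm farther back than shut.
Start: joints at [-1.317, 0.087, 1.371, -0, 1.684, -0.103], TCP at [192.096, -515.363, 404.741] pointing down, gripper open.
Joint ranges: [-3.1, 3.1], [-0.76, 2.03], [0.27, 2.55], [-1.08, 4.22], [0.17, 2.65], [-2.57, 2.57]. Speed limits (rad/s): [2.79, 2.79, 3.14, 3.14, 3.14, 3.14].

INTERFACE

Orientations are given as a unit quaternion [w, x, y, z].
In Python, from cell import * gives the robot as it stands.
- The arm moves only by the tool arm_command, never from a script. Its argument "targets" is a list of rows, each a list of 3 entries, a list of its own where there are three numbers: the shift along the tool's x, y, z in cm, then the turn about the tool's z in degrees, then the opening in per cent of the stroke, from 0 (shut) to 100 (fully open). A call has 1 to 8 rows; each row is the pose to reach, as a shift and turn from the pose commanded when the call began, along the tool's axes at that moment; what a row does not reach only later rows make up. A row lasts 1/8 s, in which the tool goes at most 62.5 mm and 10.7 degrees, less where a joint would pass 70% of its speed; a pose out of reach is approached as far as the arm can. A call with a gripper value outside its range is refused whole. The fingers move at their own pace and stop on an object; the grip force is fixed at half the most. Time passes only in rows, so rows that repeat a pose let the fingers close. It gives the time, the measured TCP pose, the force, the opening and the grip force at its end, in the units of the state.
- get_obs(): the state, without advancing time (a new reading comes with each control period).
- capture(name): name is "scene" or "top" or "wrist"; returns (picture, depth): 384x512x3 uint8, blue, green, red; 384x512 float32, mm along the optical axis (not along the pixel's ray), 0 where there is no reading.
- camera_info(name): a dict with "mtx" (3x3 intrinsics, pixels), "T" (4x4, takes a point from camera to world coordinates); the wrist camera has in their place "T_tool_cam" (4x4, takes a point from camera to tool coordinates, whose origin is the TCP and whose axes are the flange's). Camera axes: x right, y down, z forward; pixel columns grow to the right and rows downward; lengths in mm; the calibration is good to about 2 mm. A picture is of the moment at which its call begins: read the wrist's pose just before it. camera_info takes no time and is no camera call.
- sign_off(): hands the job in; it is judged then, once.
Trained networks look in the newest picture that a camera, given by its name, has taken for a name from the list of things; names that differ only in an ending like _2 or _b are one class to them, and where a whole thing is asked for, a point or a joint stands for the part that bears it (a point fixed in the world has none). Each returns a list of dicts, best first, with "score" (0 to 1); they miss things now and then, are a little off and sometimes report something else, mostly with a low value. They report only what shows in the picture. A call takes as long as a camera call.
- search_frame(camera, name): "at" ([column, row] in pixels, amid what is visible of it).
- mark_of(camera, name): "at" ([column, row] in pixels: a listed point, or the origin of a listed thing).
The state is a dict: "t": time; "joint_positions": joint angles; "qd": joint speeds; "tau": joint torques, N m; "tool_pos": TCP position; "ee_rot": TCP orientation; "wrist_force": force on the tool from outside, world axes, zero at the start; "wrist_torque": the same for the moment, N m; "width": finger opening in mm; "gripper_force": force on a finger pad.
Only numpy, scipy, OpenCV 4.12 (cv2) and the standard library are available. Lean on these libraries where they do the work, as an engineer would, in place of code of your own. Each camera call takes 0.05 s, during which the arm holds its last target. There are 200 camera calls.

TASK

Pull the sample carriage back by its handle until it clicks into the loading station, the detent away from the analyser's housing, and only then load it: seat every steel cup squarely in a nest of its own and lower (do not drop) one stirring rod into each cup, foot on the cup's floor, so that it leans against the side of the rim towards the analyser's housing. When all cups are loaded, slide the carriage along the rail until it clicks into the measuring station by the housing, with cups and leaning rods still in place; a rod left over stays in the rack, and the bottles and the jar must not be disturbed.

Things in the scene. Friction and masses are not known exactly. Their poses are not given: they have to be found in the camera images.
- analyser: Fixed white bench analyser (240 x 240 x 250 mm, red cover) and its low sample rail in one unit. Origin on the table, on the rail's centre line; its z is up, its y axis points along the rail towards the analyser's housing, whose face stands 280 mm from the origin along y. The rail (110 mm wide) runs from y = -245 to +280 mm.
- carriage (a joint): Position of the aluminium sample carriage on the rail (m), 0 to 0.15 (end stops), growing towards the housing. Plate 85 x 318 mm, top 38 mm above the table; about 1 N friction, stays where left. A spring ball clicks it into two detents: loading station at 0.020, measuring station at 0.130. Each pulls it to its middle from up to 5 mm off; getting in or out takes about 4 N.
- handle (a point): Grip point of the carriage's upright black handle post, 18 mm in diameter, 62 mm tall, at the carriage's end away from the housing, 215 mm from its middle; the point lies on the post's axis 80 mm above the table, 20 mm below the post's top. Moves with the carriage.
- nest1 (a point): Concave conical nest on the carriage (farthest from the housing, nearest the handle), an open grey ring 75 mm across and 17 mm high. The point is where the centre of a seated cup's underside lies, 38 mm above the table; ring top 15 mm above it. Axes parallel to the analyser's (y towards the housing). Nests are 78 mm apart and move with the carriage.
- nest2 (a point): Concave conical nest on the carriage (second from the handle), an open grey ring 75 mm across and 17 mm high. The point is where the centre of a seated cup's underside lies, 38 mm above the table; ring top 15 mm above it. Axes parallel to the analyser's (y towards the housing). Nests are 78 mm apart and move with the carriage.
- nest3 (a point): Concave conical nest on the carriage (third from the handle), an open grey ring 75 mm across and 17 mm high. The point is where the centre of a seated cup's underside lies, 38 mm above the table; ring top 15 mm above it. Axes parallel to the analyser's (y towards the housing). Nests are 78 mm apart and move with the carriage.
- nest4 (a point): Concave conical nest on the carriage (nearest the housing), an open grey ring 75 mm across and 17 mm high. The point is where the centre of a seated cup's underside lies, 38 mm above the table; ring top 15 mm above it. Axes parallel to the analyser's (y towards the housing). Nests are 78 mm apart and move with the carriage.
- cup1: Deep steel cup, 59 mm outer diameter, 100 mm tall, 160 g, straight-walled above a convex conical foot 13.5 mm high that narrows to a 34 mm flat; inside 53 mm across, its floor 17.5 mm above the underside. Origin: centre of the underside, z up. May be absent. All cups are alike and any nest will do.
- cup2: Deep steel cup, 59 mm outer diameter, 100 mm tall, 160 g, straight-walled above a convex conical foot 13.5 mm high that narrows to a 34 mm flat; inside 53 mm across, its floor 17.5 mm above the underside. Origin: centre of the underside, z up. May be absent. All cups are alike and any nest will do.
- cup3: Deep steel cup, 59 mm outer diameter, 100 mm tall, 160 g, straight-walled above a convex conical foot 13.5 mm high that narrows to a 34 mm flat; inside 53 mm across, its floor 17.5 mm above the underside. Origin: centre of the underside, z up. May be absent. All cups are alike and any nest will do.
- cup4: Deep steel cup, 59 mm outer diameter, 100 mm tall, 160 g, straight-walled above a convex conical foot 13.5 mm high that narrows to a 34 mm flat; inside 53 mm across, its floor 17.5 mm above the underside. Origin: centre of the underside, z up. May be absent. All cups are alike and any nest will do.
- rod1: White stirring rod, 10 mm in diameter, 170 mm long, round ends, 30 g, with a black grip sleeve 13 mm in diameter from 115 to 163 mm above its foot. Origin at the lower tip, z along the rod to its top. Stands in the rack at the start. All rods are alike.
- rod1_top (a point): Upper tip of that rod, at its sleeved end, 170 mm from the origin.
- rod2: White stirring rod, 10 mm in diameter, 170 mm long, round ends, 30 g, with a black grip sleeve 13 mm in diameter from 115 to 163 mm above its foot. Origin at the lower tip, z along the rod to its top. Stands in the rack at the start. All rods are alike.
- rod2_top (a point): Upper tip of that rod, at its sleeved end, 170 mm from the origin.
- rod3: White stirring rod, 10 mm in diameter, 170 mm long, round ends, 30 g, with a black grip sleeve 13 mm in diameter from 115 to 163 mm above its foot. Origin at the lower tip, z along the rod to its top. Stands in the rack at the start. All rods are alike.
- rod3_top (a point): Upper tip of that rod, at its sleeved end, 170 mm from the origin.
- rod4: White stirring rod, 10 mm in diameter, 170 mm long, round ends, 30 g, with a black grip sleeve 13 mm in diameter from 115 to 163 mm above its foot. Origin at the lower tip, z along the rod to its top. Stands in the rack at the start. All rods are alike.
- rod4_top (a point): Upper tip of that rod, at its sleeved end, 170 mm from the origin.
- rack: Loose white rod rack, 900 g: base plate 110 x 210 x 8 mm with a block 48 x 195 mm on it, 60 mm tall in all, and four 14 mm wide holes, 52 mm deep, in a row along its y axis, 50 mm apart. Origin under its centre, z up. A rod stands in each hole, its lower tip 8 mm above the table, almost upright.
- reagent_bottle: Bystander: clear glass bottle with white cap, 66 mm across, 150 mm tall; origin under its centre.
- amber_jar: Bystander: small amber jar, 44 mm across, 60 mm tall; origin under its centre.
- wash_bottle: Bystander: white plastic bottle, 60 mm across, 140 mm tall, beyond the rail; origin under its centre.

How it is judged:
By the outcome, as a careful person would: the job done as asked, in the order asked, and still so for the second after the job is handed in, with the robot touching nothing.
Of cup1, cup2, cup3, cup4 only 3 to 4 are there at a start; the rules pass over those that are not, and their reading is None.
At some moment in a run one of rack, cup1, cup2, cup3, cup4 may be knocked a few centimetres aside while the robot is not near it.
It also fails if it takes over 208 s, if anything falls off the work surface, if the arm or the gripper's body presses on something with over 40 N, if the wrist force passes 120 N, or if a joint passes its speed limit or range.

## Working session

There is one attempt and no reset: what is moved stays moved. The work goes in short steps, Python scripts to look and compute and a tool call to move; the robot and the scene stay as the last step left them, time stands still between calls to the robot, and variables do not carry over. Pictures are saved under pics/ and viewed, at most 14 in all, crops included, and the job is handed in when it is done.

Besides the shell and the picture viewer there is one more tool, called by a JSON object that holds its "api" and its "payload". arm_command: Moves the arm, as the interface text tells. Its arguments: {"type":"object","properties":{"targets":{"type":"array","items":{"type":"array"}}},"required":["targets"]}

```bash
mkdir -p pics && ls && python3 - <<'E'
from cell import *
import cv2,numpy as np
o=get_obs();print({k:np.round(v,3).tolist() for k,v in o.items()})
for n in("scene","top"):
    p,d=capture(n);cv2.imwrite(f"pics/{n}0.png",p);np.save(f"pics/{n}0.npy",d)
    ci=camera_info(n);print(n,ci["mtx"].tolist(),np.round(ci["T"],3).tolist())
print(camera_info("wrist"))
E
```

```text
pics
{'t': 0.0, 'joint_positions': [-1.317, 0.088, 1.372, 0.0, 1.684, -0.103], 'qd': [-0.001, 0.002, 0.0, 0.001, 0.002, -0.001], 'tau': [-0.0, -35.187, -31.328, -0.0, 0.011, 0.0], 'tool_pos': [192.068, -515.247, 403.51], 'ee_rot': [-0.001, 0.984, 0.177, -0.0], 'wrist_force': [0.095, 0.141, 0.329], 'wrist_torque': [-0.008, 0.011, -0.032], 'gripper_force': 0.0, 'width': 85.449}
scene [[395.9551002699267, 0.0, 251.77344396761126], [0.0, 395.9551002699267, 196.13471236293844], [0.0, 0.0, 1.0]] [[0.735, 0.505, -0.452, 1044.372], [0.678, -0.56, 0.477, -515.098], [-0.012, -0.657, -0.754, 939.168], [0.0, 0.0, 0.0, 1.0]]
top [[372.1020030531002, 0.0, 253.96743255974053], [0.0, 372.1020030531002, 195.39580992957985], [0.0, 0.0, 1.0]] [[-0.002, -0.982, 0.187, 344.95], [-1.0, 0.004, 0.01, -33.671], [-0.01, -0.187, -0.982, 1240.841], [0.0, 0.0, 0.0, 1.0]]
{'mtx': array([[330.55305646,   0.        , 251.87046748],
       [  0.        , 330.55305646, 195.74441407],
       [  0.        ,   0.        ,   1.        ]]), 'T_tool_cam': array([[ 1.24102463e-03, -9.55752746e-01, -2.94168572e-01,
         7.47185976e+01],
       [ 9.99999225e-01,  1.15695499e-03,  4.59806956e-04,
         5.96284885e-01],
       [-9.91219635e-05, -2.94168915e-01,  9.55753441e-01,
         3.07129489e+01],
       [ 0.00000000e+00,  0.00000000e+00,  0.00000000e+00,
         1.00000000e+00]])}
```

View pics/top0.png

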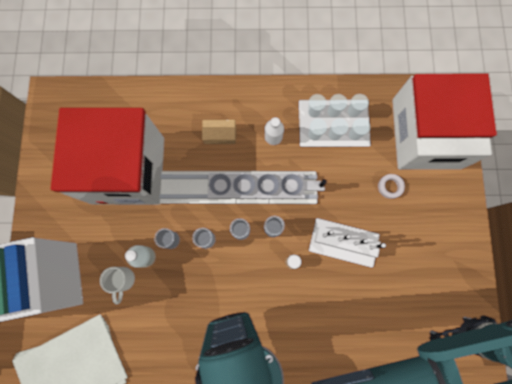

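View pics/scene0.png

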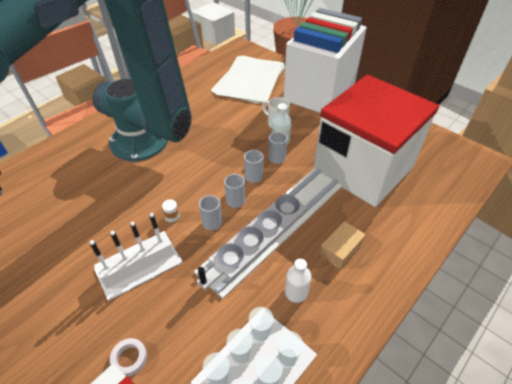

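The top view shows 4 cups at (166,238), (203,238), (239,228), (274,226). The nests are at (219..291,184), the handle at (322,185), the rack at (345,242), the jar at (294,262) and the housing on the left (+y). The scene view agrees.

```bash
cat > h.py <<'E'
from cell import *
import cv2,numpy as np
from scipy.spatial.transform import Rotation as Ro
from scipy.optimize import least_squares
def cloud(n,cap=True):
    o=get_obs(); p,d=capture(n); ci=camera_info(n); K=ci["mtx"]
    if n=="wrist":
        M=np.eye(4);q=o["ee_rot"];M[:3,:3]=Ro.from_quat([q[1],q[2],q[3],q[0]]).as_matrix();M[:3,3]=o["tool_pos"]
        T=M@ci["T_tool_cam"]
    else: T=ci["T"]
    v,u=np.indices(d.shape)
    P=np.stack([(u-K[0,2])/K[0,0]*d,(v-K[1,2])/K[1,1]*d,d],-1)
    W=P@T[:3,:3].T+T[:3,3]; W[d==0]=np.nan
    return p,W,K,T
def atz(px,z,K,T):
    r=T[:3,:3]@np.array([(px[0]-K[0,2])/K[0,0],(px[1]-K[1,2])/K[1,1],1]); s=(z-T[2,3])/r[2]
    return T[:3,3]+s*r
def near(W,c,r,z0,z1):
    m=(np.hypot(W[...,0]-c[0],W[...,1]-c[1])<r)&(W[...,2]>z0)&(W[...,2]<z1); return W[m]
def cupfit(W,c,r=28,ztop=100):
    """rim points -> circle centre, known mean radius"""
    for _ in range(3):
        P=near(W,c,45,ztop-7,ztop+8)
        if len(P)<6: return None
        f=least_squares(lambda a:np.hypot(P[:,0]-a[0],P[:,1]-a[1])-r,c[:2],loss="soft_l1",f_scale=2); c=f.x
    return np.r_[c,len(P),np.abs(f.fun).mean()]
def delta(x,y,z):
    """tool shift in cm for the GRASP POINT to reach x,y,z (tool down)"""
    o=get_obs();q=o["ee_rot"];R=Ro.from_quat([q[1],q[2],q[3],q[0]])
    g=o["tool_pos"]+R.apply([0,0,155]); return np.round(R.inv().apply(np.array([x,y,z])-g)/10,2)
E
python3 - <<'E'
from h import *
p,W,K,T=cloud("top")
def show(n,z,k=5):
    for r in mark_of("top",n)[:k]:
        if r["score"]>.2: print(n,round(r["score"],2),np.round(r["at"],1),np.round(atz(r["at"],z,K,T),1)[:2])
for n,z,k in [("cup1",0,5),("nest1",38,1),("nest2",38,1),("nest3",38,1),("nest4",38,1),("handle",80,2),("rack",0,2),("rod1_top",178,6),("analyser",0,2),("reagent_bottle",0,1),("amber_jar",0,1),("wash_bottle",0,1)]: show(n,z,k)
for px in [(166,238),(203,238),(239,228),(274,226)]: print("cup",np.round(cupfit(W,atz(px,100,K,T)[:2]),1))
for px in [(219,184),(244,184),(268,184),(291,184)]: print("nest",np.round(cupfit(W,atz(px,53,K,T)[:2],36,53),1))
h=atz((322,185),100,K,T);P=near(W,h,30,85,110);print("handle",h,P.mean(0),len(P))
h=atz((345,242),60,K,T);P=near(W,h,150,150,190);print("rods",np.round(P,0).tolist())
P=near(W,h,130,56,64);P=P[:,:2].astype(np.float32);print("rackblock",len(P),cv2.minAreaRect(P))
# housing face and rail
P=near(W,atz((90,150),250,K,T),200,240,262);print("cover",cv2.minAreaRect(P[:,:2].astype(np.float32)),cv2.boxPoints(cv2.minAreaRect(P[:,:2].astype(np.float32))))
E
```

```text
cup1 0.88 [207.7 237.8] [438.5 132.9]
cup1 0.86 [270.9 227.8] [471.2 -77.6]
cup1 0.84 [168.5 241.4] [426.9 263.1]
cup1 0.56 [241.5 230.8] [461.5  20.5]
nest1 0.81 [291.2 186.7] [ 603.  -144.7]
nest2 0.81 [291.2 186.7] [ 603.  -144.7]
nest3 0.81 [291.2 186.7] [ 603.  -144.7]
nest4 0.81 [291.2 186.7] [ 603.  -144.7]
handle 0.6 [323.9 183.1] [ 605.3 -245.3]
handle 0.55 [168.8 242.3] [418.8 242.9]
rack 0.76 [340.8 241.1] [ 426.4 -308.4]
rod1_top 0.71 [343.7 242.3] [ 411.3 -277. ]
rod1_top 0.64 [243.6 187. ] [572.7   7.1]
rod1_top 0.46 [385.8 246.2] [ 400.1 -395.1]
analyser 0.7 [244.5 188.8] [604.5  10.9]
reagent_bottle 0.62 [292.1 184.9] [ 617.4 -151.4]
amber_jar 0.57 [292.6 258.1] [ 371.3 -147.9]
wash_bottle 0.64 [343.7 242.3] [ 422.4 -317.8]
cup [431.6 255.   68.    0.9]
cup [432.8 137.8  67.    0.9]
cup [461.   24.2  63.    0.7]
cup [468.8 -82.3  68.    1. ]
nest [608.8  90.  178.    4.2]
nest [608.5  13.5 180.    4.1]
nest [607.5 -64.4 179.    4. ]
nest [ 606.7 -141.6  179.     4.1]
handle [ 594.75592319 -235.46891907  100.        ] [ 606.4301633  -239.00951483   99.42994929] 30
rods
[... 1871 characters left out ...]
], [404.0, -383.0, 173.0], [403.0, -384.0, 181.0], [403.0, -387.0, 178.0], [403.0, -389.0, 181.0], [402.0, -381.0, 154.0], [402.0, -381.0, 161.0], [401.0, -383.0, 166.0], [401.0, -384.0, 170.0], [401.0, -385.0, 177.0], [401.0, -386.0, 181.0], [401.0, -391.0, 176.0], [399.0, -383.0, 155.0], [399.0, -384.0, 161.0], [398.0, -384.0, 170.0], [398.0, -387.0, 169.0], [398.0, -389.0, 172.0]]
rackblock 723 ((422.4827575683594, -315.28448486328125), (195.90045166015625, 48.53708267211914), 75.210693359375)
cover ((670.1149291992188, 415.3744201660156), (246.0443878173828, 242.5220489501953), 89.76083374023438) [[548.34143 292.85947]
 [790.8613  291.84714]
 [791.8884  537.8894 ]
 [549.3685  538.90173]]
```

{"api": "arm_command", "payload": {"targets": [[[12.1, -2.9, 0], -18, 100], [[24.2, -5.7, 0], -36, 100], [[36.3, -8.6, 0], -54, 100], [[48.4, -11.4, 0], -69.6, 100], [[48.4, -11.4, 0], -69.6, 100], [[48.4, -11.4, 0], -69.6, 100], [[48.4, -11.4, 0], -69.6, 100], [[48.4, -11.4, 0], -69.6, 100]]}}

```text
t: 1.75
tool_pos: [607.4, -238.0, 404.8]
ee_rot: [0.0, 0.707, 0.708, -0.0]
wrist_force: [0.9, -0.4, 0.2]
width: 85.0
gripper_force: 0.0
```

{"api": "arm_command", "payload": {"targets": [[[0, 0, 0], 0, 100], [[0, 0, 0], 0, 100], [[0, 0, 0], 0, 100]]}}

```text
t: 2.12
tool_pos: [604.9, -240.5, 405.1]
ee_rot: [0.0, 0.707, 0.707, -0.0]
wrist_force: [0.1, 0.1, -0.7]
width: 85.6
gripper_force: 0.0
```

```bash
python3 - <<'E'
from h import *
o=get_obs();print(o["tool_pos"],o["ee_rot"],o["t"])
p,W,K,T=cloud("wrist")
P=near(W,(606.5,-239.5),40,92,110);print("handle",P.mean(0),P.min(0),P.max(0),len(P))
h=P.mean(0);print(delta(h[0],h[1],80))
P=W[(abs(W[...,0]-607)<50)&(W[...,1]>-320)&(W[...,1]<-190)]
for z in range(0,60,4):
    Q=P[(P[:,2]>z)&(P[:,2]<z+4)]
    if len(Q)>20: print(z,len(Q),np.percentile(Q,[2,98],axis=0)[:,:2].round(0).tolist())
E
```

```text
[ 604.88637911 -240.47788543  405.11146044] [ 2.36983853e-04  7.07457794e-01  7.06755541e-01 -1.35697059e-04] 2.125
handle [ 607.58519279 -239.7788058    99.38821311] [ 598.88444638 -249.2446811    92.21871221] [ 616.42367718 -231.93113099  102.03661162] 349
[ 0.1   0.27 17.02]
0 2765 [[559.0, -319.0], [655.0, -234.0]]
8 570 [[558.0, -229.0], [656.0, -191.0]]
12 648 [[558.0, -227.0], [656.0, -191.0]]
16 22 [[581.0, -220.0], [635.0, -191.0]]
20 491 [[567.0, -228.0], [648.0, -191.0]]
24 519 [[567.0, -228.0], [648.0, -191.0]]
36 1461 [[593.0, -247.0], [622.0, -191.0]]
```

{"api": "arm_command", "payload": {"targets": [[[0, 0.2, 6], 0, 100], [[0, 0.2, 12], 0, 100], [[0, 0.2, 17], 0, 100], [[0, 0.2, 17], 0, 100], [[0, 0.2, 17], 0, 0], [[0, 0.2, 17], 0, 0], [[0, 0.2, 17], 0, 0], [[0, 0.2, 17], 0, 0]]}}

```text
t: 3.18
tool_pos: [607.8, -239.7, 236.8]
ee_rot: [0.001, 0.707, 0.707, -0.0]
wrist_force: [-2.0, 0.9, 0.0]
width: 16.4
gripper_force: 58.4
```

{"api": "arm_command", "payload": {"targets": [[[0, 0, 0], 0, 0], [[0, 0, 0], 0, 0], [[-0.2, 0, 0], 0, 0], [[-0.4, 0, 0], 0, 0], [[-0.5, 0, 0], 0, 0], [[-0.5, 0, 0], 0, 0]]}}

```text
t: 3.92
tool_pos: [607.8, -244.7, 236.7]
ee_rot: [0.001, 0.707, 0.707, -0.0]
wrist_force: [-3.0, 0.2, 5.8]
width: 16.4
gripper_force: 58.4
```

{"api": "arm_command", "payload": {"targets": [[[-0.2, 0, 0], 0, 0], [[-0.3, 0, 0], 0, 0], [[-0.3, 0, 0], 0, 0]]}}

```text
t: 4.3
tool_pos: [607.8, -247.7, 236.7]
ee_rot: [0.001, 0.707, 0.707, -0.0]
wrist_force: [-2.5, 0.2, 6.2]
width: 16.5
gripper_force: 58.4
```

{"api": "arm_command", "payload": {"targets": [[[-0.1, 0, 0], 0, 0], [[-0.2, 0, 0], 0, 0], [[-0.2, 0, 0], 0, 0]]}}

```text
t: 4.68
tool_pos: [607.8, -249.7, 236.7]
ee_rot: [0.001, 0.707, 0.707, -0.0]
wrist_force: [-3.3, 0.4, 5.9]
width: 16.4
gripper_force: 58.4
```

{"api": "arm_command", "payload": {"targets": [[[-0.1, 0, 0], 0, 0], [[-0.2, 0, 0], 0, 0], [[-0.2, 0, 0], 0, 0]]}}

```text
t: 5.05
tool_pos: [607.8, -251.7, 236.7]
ee_rot: [0.001, 0.707, 0.707, -0.0]
wrist_force: [-2.8, 0.4, 5.6]
width: 16.9
gripper_force: 58.5
```

{"api": "arm_command", "payload": {"targets": [[[-0.1, 0, 0], 0, 0], [[-0.2, 0, 0], 0, 0], [[-0.2, 0, 0], 0, 0]]}}

```text
t: 5.42
tool_pos: [607.8, -253.7, 236.7]
ee_rot: [0.001, 0.707, 0.707, -0.0]
wrist_force: [-3.0, 0.5, 6.5]
width: 16.7
gripper_force: 58.5
```

{"api": "arm_command", "payload": {"targets": [[[-0.1, 0, 0], 0, 0], [[-0.2, 0, 0], 0, 0]]}}

```text
t: 5.68
tool_pos: [607.8, -255.6, 236.7]
ee_rot: [0.001, 0.707, 0.707, -0.0]
wrist_force: [-3.4, 1.3, 6.3]
width: 16.6
gripper_force: 58.5
```

{"api": "arm_command", "payload": {"targets": [[[-0.1, 0, 0], 0, 0], [[-0.2, 0, 0], 0, 0]]}}

```text
t: 5.92
tool_pos: [607.8, -257.6, 236.7]
ee_rot: [0.001, 0.707, 0.707, -0.0]
wrist_force: [-2.8, 1.0, 5.1]
width: 16.6
gripper_force: 58.5
```

{"api": "arm_command", "payload": {"targets": [[[-0.1, 0, 0], 0, 0], [[-0.2, 0, 0], 0, 0]]}}

```text
t: 6.18
tool_pos: [607.8, -259.6, 236.7]
ee_rot: [0.001, 0.707, 0.707, -0.0]
wrist_force: [-2.9, 1.3, 5.5]
width: 16.5
gripper_force: 58.5
```

{"api": "arm_command", "payload": {"targets": [[[-0.1, 0, 0], 0, 0], [[-0.2, 0, 0], 0, 0]]}}

```text
t: 6.42
tool_pos: [607.8, -261.6, 236.7]
ee_rot: [0.001, 0.707, 0.707, -0.0]
wrist_force: [-3.5, 0.2, 6.0]
width: 16.6
gripper_force: 58.5
```

{"api": "arm_command", "payload": {"targets": [[[-0.1, 0, 0], 0, 0], [[-0.2, 0, 0], 0, 0]]}}

```text
t: 6.68
tool_pos: [607.8, -263.6, 236.7]
ee_rot: [0.001, 0.707, 0.707, -0.0]
wrist_force: [-3.1, 1.2, 6.1]
width: 16.8
gripper_force: 58.5
```

```bash
python3 - <<'E'
from h import *
p,W,K,T=cloud("top")
for y in (90,13.5,-64.4,-141.6): print("nest",np.round(cupfit(W,np.array([608,y-23]),36,53),1))
E
```

```text
nest [608.7  66.8 175.    4.1]
nest [608.   -9.6 162.    3.9]
nest [607.7 -89.  186.    4.2]
nest [ 607.1 -164.6  187.     4.2]
```

{"api": "arm_command", "payload": {"targets": [[[-0.1, 0, 0], 0, 0], [[-0.2, 0, 0], 0, 0]]}}

```text
t: 6.98
tool_pos: [607.8, -265.6, 236.7]
ee_rot: [0.001, 0.707, 0.707, -0.0]
wrist_force: [-3.6, 0.4, 6.2]
width: 16.8
gripper_force: 58.5
```

{"api": "arm_command", "payload": {"targets": [[[-0.1, 0, 0], 0, 0], [[-0.2, 0, 0], 0, 0]]}}

```text
t: 7.22
tool_pos: [607.8, -267.6, 236.7]
ee_rot: [0.001, 0.707, 0.707, -0.0]
wrist_force: [-3.0, 1.1, 6.3]
width: 16.8
gripper_force: 58.5
```

{"api": "arm_command", "payload": {"targets": [[[-0.1, 0, 0], 0, 0], [[-0.2, 0, 0], 0, 0]]}}

```text
t: 7.48
tool_pos: [607.8, -269.4, 236.7]
ee_rot: [0.0, 0.707, 0.707, 0.0]
wrist_force: [-3.3, 2.2, 6.4]
width: 16.6
gripper_force: 58.5
```

{"api": "arm_command", "payload": {"targets": [[[-0.1, 0, 0], 0, 0], [[-0.2, 0, 0], 0, 0]]}}

```text
t: 7.72
tool_pos: [607.9, -270.2, 236.7]
ee_rot: [-0.001, 0.707, 0.708, 0.001]
wrist_force: [-2.5, 6.0, 7.0]
width: 16.4
gripper_force: 58.6
```

{"api": "arm_command", "payload": {"targets": [[[-0.1, 0, 0], 0, 0], [[-0.2, 0, 0], 0, 0]]}}

```text
t: 7.98
tool_pos: [607.9, -271.3, 236.6]
ee_rot: [-0.002, 0.706, 0.708, 0.002]
wrist_force: [-4.6, 8.1, 7.9]
width: 16.6
gripper_force: 58.8
```

{"api": "arm_command", "payload": {"targets": [[[-0.1, 0, 0], 0, 0], [[-0.2, 0, 0], 0, 0]]}}

```text
t: 8.22
tool_pos: [607.9, -274.2, 236.7]
ee_rot: [-0.001, 0.706, 0.708, 0.001]
wrist_force: [-2.7, 3.3, 7.2]
width: 16.5
gripper_force: 58.8
```

{"api": "arm_command", "payload": {"targets": [[[-0.1, 0, 0], 0, 0], [[-0.2, 0, 0], 0, 0]]}}

```text
t: 8.48
tool_pos: [607.8, -276.8, 236.7]
ee_rot: [-0.0, 0.707, 0.708, 0.0]
wrist_force: [-2.9, 2.0, 7.5]
width: 16.1
gripper_force: 58.6
```

{"api": "arm_command", "payload": {"targets": [[[-0.1, 0, 0], 0, 0], [[-0.2, 0, 0], 0, 0]]}}

```text
t: 8.72
tool_pos: [607.8, -279.3, 236.7]
ee_rot: [0.0, 0.707, 0.708, -0.0]
wrist_force: [-3.3, 1.6, 5.6]
width: 16.5
gripper_force: 58.6
```

{"api": "arm_command", "payload": {"targets": [[[0.1, 0, 0], 0, 0], [[0.2, 0, 0], 0, 0], [[0.2, 0, 0], 0, 0]]}}

```text
t: 9.1
tool_pos: [607.7, -278.9, 236.7]
ee_rot: [0.002, 0.707, 0.707, -0.001]
wrist_force: [-2.8, -3.9, 5.1]
width: 16.8
gripper_force: 58.4
```

{"api": "arm_command", "payload": {"targets": [[[0, 0, 0], 0, 100], [[0, 0, 0], 0, 100], [[0, 0, 0], 0, 100], [[0, 0, 0], 0, 100], [[0, 0, 0], 0, 100]]}}

```text
t: 9.72
tool_pos: [607.9, -277.4, 234.5]
ee_rot: [-0.0, 0.707, 0.707, -0.0]
wrist_force: [0.0, -0.2, 0.2]
width: 85.2
gripper_force: 0.0
```

```bash
python3 - <<'E'
from h import *
p,W,K,T=cloud("top")
for y in (66.8,-9.6,-89,-164.6): print("nest",np.round(cupfit(W,np.array([608,y-14]),36,53),1))
p,W,K,T=cloud("wrist");cv2.imwrite("pics/w1.png",p)
P=near(W,(607.5,-278),16,85,106);print("handle",P.mean(0),P.min(0),P.max(0),len(P))
E
```

```text
nest [608.2  50.2 171.    4. ]
nest [607.6 -26.5 184.    4.2]
nest [ 607.6 -103.9  183.     4.2]
nest [ 607.  -180.9  184.     4.1]
handle [ 607.85736746 -277.64336382   97.15919288] [ 598.86919867 -289.33512938   85.03256007] [ 616.84773581 -271.02474549  101.67092551] 2330
```

{"api": "arm_command", "payload": {"targets": [[[0, 0, -5], 0, 100], [[0, 0, -10], 0, 100], [[0, 0, -15], 0, 100], [[6, -2, -17], 0, 100], [[12, -4, -17], 0, 100], [[18, -6, -17], 0, 100], [[24, -8, -17], 0, 100], [[30, -10, -17], 0, 100]]}}

```text
t: 10.82
tool_pos: [508.6, 17.9, 405.0]
ee_rot: [0.0, 0.707, 0.707, 0.0]
wrist_force: [1.0, 1.7, -0.2]
width: 85.7
gripper_force: 0.0
```

{"api": "arm_command", "payload": {"targets": [[[5, -2, 0], 0, 100], [[10, -4, 0], 0, 100], [[15, -6, 0], 0, 100], [[20, -7.6, 0], 0, 100], [[20, -7.6, 0], 0, 100], [[20, -7.6, 0], 0, 100], [[20, -7.6, 0], 0, 100], [[20, -7.6, 0], 0, 100]]}}

```text
t: 11.82
tool_pos: [434.1, 215.0, 404.7]
ee_rot: [0.0, 0.708, 0.707, -0.0]
wrist_force: [0.3, -0.5, -0.2]
width: 85.3
gripper_force: 0.0
```

```bash
python3 - <<'E'
from h import *
o=get_obs();print(o["tool_pos"],o["ee_rot"])
p,W,K,T=cloud("wrist");cv2.imwrite("pics/w2.png",p)
for c in [(431.6,255),(432.8,137.8)]:
    f=cupfit(W,np.array(c)); print(f, delta(f[0],f[1],80) if f is not None else 0)
P=W[(W[...,2]>105)&(W[...,2]<170)];print(len(P),P.mean(0) if len(P) else 0,P.min(0) if len(P) else 0,P.max(0) if len(P) else 0)
p,W,K,T=cloud("top")
for c in [(431.6,255),(432.8,137.8),(461,24.2),(468.8,-82.3)]:print(cupfit(W,np.array(c)))
for c in [(607.5,51.5),(607.5,-26),(607.5,-104),(607.5,-182)]:print(cupfit(W,np.array(c),36,53))
P=W[(abs(W[...,0]-400)<90)&(W[...,1]>230)&(W[...,2]>105)&(W[...,2]<170)];print("bottle",P.mean(0),P.min(0),P.max(0))
E
```

```text
[434.0542372  215.0419334  404.66147886] [ 9.71961975e-05  7.07614184e-01  7.06599003e-01 -7.75695885e-05]
[4.31803186e+02 2.55220682e+02 9.07000000e+02 8.99599398e-01] [ 4.01 -0.23 16.96]
[4.32861022e+02 1.38900162e+02 9.19000000e+02 8.10942306e-01] [-7.62 -0.11 16.97]
8224 [476.40653996 325.2307242  136.15404049] [352.35010688 293.1768737  105.00732277] [611.59347261 354.02584598 169.98307284]
[431.64253142 255.11821558  22.           0.86018103]
[432.86635762 137.74245747  68.           0.91492887]
[461.02491755  24.17549355  63.           0.77871419]
[468.86460582 -82.27798417  67.           0.91350063]
[608.04021339  51.18281143 178.           4.25300899]
[607.77175815 -26.98282398 190.           4.45592793]
[ 607.46824614 -103.54760184  191.            4.19482707]
[ 606.62393548 -180.10702653  192.            4.30704065]
bottle [369.45622974 485.17276582 134.81365675] [310.0274661  312.82560871 105.0391953 ] [422.37531023 573.53550485 169.82769563]
```

View pics/w2.png

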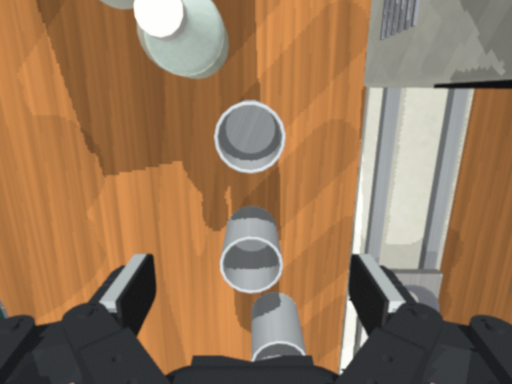

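{"api": "arm_command", "payload": {"targets": [[[4, -0.2, 3], 0, 100], [[4, -0.2, 8], 0, 100], [[4, -0.2, 13], 0, 100], [[4, -0.2, 16.5], 0, 100], [[4, -0.2, 16.5], 0, 100], [[4, -0.2, 16.5], 0, 0], [[4, -0.2, 16.5], 0, 0], [[4, -0.2, 16.5], 0, 0]]}}

```text
t: 12.92
tool_pos: [432.5, 256.5, 242.7]
ee_rot: [0.001, 0.707, 0.707, 0.003]
wrist_force: [-1.4, -1.4, 6.2]
width: 57.3
gripper_force: 64.7
```

{"api": "arm_command", "payload": {"targets": [[[0, 0, 0], 0, 0], [[0, 0, 0], 0, 0], [[0, 0, -3], 0, 0], [[0, 0, -8], 0, 0], [[0, 0, -13], 0, 0], [[0, 0, -16], 0, 0], [[0, 0, -16], 0, 0], [[0, 0, -16], 0, 0]]}}

```text
t: 13.92
tool_pos: [431.2, 255.9, 397.9]
ee_rot: [-0.0, 0.707, 0.707, -0.001]
wrist_force: [-0.2, 0.5, -2.6]
width: 57.6
gripper_force: 64.8
```

```bash
python3 - <<'E'
from h import *
o=get_obs();print(o["tool_pos"],o["ee_rot"],o["width"]);print(delta(608,51.5,124))
E
```

```text
[431.22410962 255.92786788 397.89610891] [-4.30345381e-04  7.06828418e-01  7.07383640e-01 -1.33738378e-03] 57.638580893057735
[-20.42  17.73  11.87]
```

{"api": "arm_command", "payload": {"targets": [[[-5, 4.4, 0], 0, 0], [[-10, 8.8, 0], 0, 0], [[-15, 13.2, 0], 0, 0], [[-20.4, 17.7, 0], 0, 0], [[-20.4, 17.7, 3], 0, 0], [[-20.4, 17.7, 6], 0, 0], [[-20.4, 17.7, 8], 0, 0], [[-20.4, 17.7, 8], 0, 0]]}}

```text
t: 14.92
tool_pos: [607.6, 52.0, 314.1]
ee_rot: [-0.004, 0.707, 0.707, -0.004]
wrist_force: [-1.2, 0.2, -1.4]
width: 57.1
gripper_force: 65.1
```

{"api": "arm_command", "payload": {"targets": [[[0, 0, 0], 0, 0], [[0, 0, 0], 0, 0]]}}

```text
t: 15.18
tool_pos: [608.9, 52.4, 321.0]
ee_rot: [0.001, 0.707, 0.707, 0.001]
wrist_force: [0.0, 0.0, -1.5]
width: 57.1
gripper_force: 65.1
```

```bash
python3 - <<'E'
from h import *
print(delta(608,51.5,124))
p,W,K,T=cloud("wrist");cv2.imwrite("pics/w3.png",p)
p,W,K,T=cloud("scene");cv2.imwrite("pics/s3.png",cv2.resize(p[130:300,180:380],None,fx=3,fy=3))
E
```

```text
[-0.08 -0.13  4.2 ]
```

View pics/s3.png

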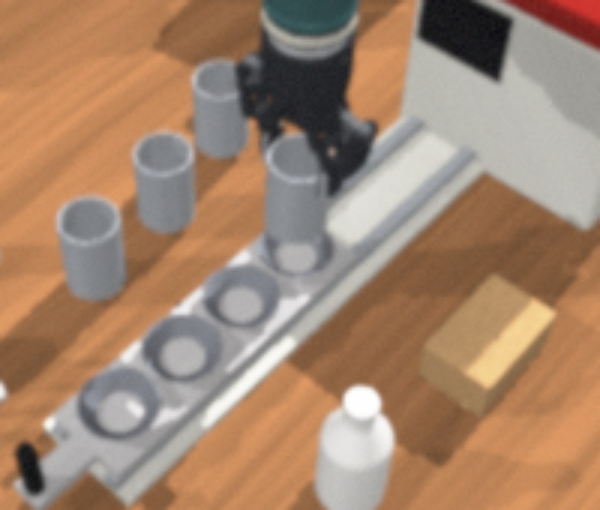

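The gripper holds the cup upright above nest 4, at about (298,255) in the crop. Lowering it now.

{"api": "arm_command", "payload": {"targets": [[[0, -0.1, 1.5], 0, 0], [[0, -0.1, 3], 0, 0], [[0, -0.1, 3.6], 0, 0], [[0, -0.1, 3.6], 0, 0]]}}

```text
t: 15.78
tool_pos: [607.6, 52.2, 283.0]
ee_rot: [-0.0, 0.707, 0.707, -0.0]
wrist_force: [0.2, -0.4, -1.5]
width: 57.0
gripper_force: 65.2
```

{"api": "arm_command", "payload": {"targets": [[[0, 0, 0.3], 0, 0], [[0, 0, 0.4], 0, 0], [[0, 0, 0.4], 0, 0]]}}

```text
t: 16.15
tool_pos: [608.2, 52.3, 281.1]
ee_rot: [0.001, 0.707, 0.707, 0.001]
wrist_force: [1.6, 0.3, 5.2]
width: 57.1
gripper_force: 65.6
```

{"api": "arm_command", "payload": {"targets": [[[0, 0, 0], 0, 100], [[0, 0, 0], 0, 100], [[0, 0, 0], 0, 100], [[0, 0, 0], 0, 100], [[0, 0, -5], 0, 100], [[0, 0, -10], 0, 100], [[0, 0, -12], 0, 100], [[2, -5, -12], 0, 100]]}}

```text
t: 17.15
tool_pos: [559.4, 71.3, 401.1]
ee_rot: [0.002, 0.708, 0.706, 0.001]
wrist_force: [-0.2, 1.4, -0.1]
width: 85.4
gripper_force: 0.0
```

{"api": "arm_command", "payload": {"targets": [[[1, -5, 0], 0, 100], [[2, -10, 0], 0, 100], [[2.7, -12.5, 0], 0, 100], [[2.7, -12.5, 0], 0, 100], [[2.7, -12.5, 0], 0, 100], [[2.7, -12.5, 0], 0, 100]]}}

```text
t: 17.9
tool_pos: [433.6, 98.8, 399.4]
ee_rot: [-0.0, 0.707, 0.707, -0.0]
wrist_force: [0.6, -0.1, -0.4]
width: 85.6
gripper_force: 0.0
```

```bash
python3 - <<'E'
from h import *
o=get_obs();print(o["tool_pos"],o["ee_rot"])
p,W,K,T=cloud("wrist")
f=cupfit(W,np.array([432.8,138.5])); print(f, delta(f[0],f[1],85) if f is not None else 0)
p,W,K,T=cloud("top")
print(cupfit(W,np.array([608,51.5]),28,138))
for c in [(432.8,137.8),(461,24.2),(468.8,-82.3)]:print(cupfit(W,np.array(c)))
E
```

```text
[433.5570968   98.7999534  399.44740191] [-3.47821027e-05  7.07076586e-01  7.07136939e-01 -2.24915997e-04]
[4.32724906e+02 1.38177225e+02 9.40000000e+02 9.04841414e-01] [ 3.95 -0.06 15.94]
[609.1013449   52.08284284  77.           0.93201104]
[433.7425288  138.80259871   6.           0.93948576]
[460.99391818  24.16428752  64.           0.7487705 ]
[468.96501125 -82.30440281  66.           0.94608133]
```

{"api": "arm_command", "payload": {"targets": [[[4, -0.1, 3], 0, 100], [[4, -0.1, 8], 0, 100], [[4, -0.1, 13], 0, 100], [[4, -0.1, 16], 0, 100], [[4, -0.1, 16], 0, 100], [[4, -0.1, 16], 0, 0], [[4, -0.1, 16], 0, 0], [[4, -0.1, 16], 0, 0]]}}

```text
t: 19.0
tool_pos: [432.7, 139.2, 242.3]
ee_rot: [0.002, 0.707, 0.707, 0.002]
wrist_force: [0.1, -1.2, 5.8]
width: 58.3
gripper_force: 64.9
```

{"api": "arm_command", "payload": {"targets": [[[0, 0, 0], 0, 0], [[0, 0, 0], 0, 0], [[0, 0, -3], 0, 0], [[0, 0, -8], 0, 0], [[0, 0, -13], 0, 0], [[0, 0, -16], 0, 0], [[0, 0, -16], 0, 0], [[0, 0, -16], 0, 0]]}}

```text
t: 20.0
tool_pos: [431.3, 139.0, 397.9]
ee_rot: [-0.001, 0.707, 0.707, -0.001]
wrist_force: [0.1, -0.7, -2.5]
width: 58.3
gripper_force: 65.1
```

{"api": "arm_command", "payload": {"targets": [[[-4, 4.4, 0], 0, 0], [[-8, 8.8, 0], 0, 0], [[-12, 13.2, 0], 0, 0], [[-16.4, 17.5, 0], 0, 0], [[-16.4, 17.5, 3], 0, 0], [[-16.4, 17.5, 6], 0, 0], [[-16.4, 17.5, 8], 0, 0], [[-16.4, 17.5, 8], 0, 0]]}}

```text
t: 21.0
tool_pos: [605.6, -24.7, 314.2]
ee_rot: [-0.004, 0.707, 0.707, -0.003]
wrist_force: [-0.1, -0.8, -1.8]
width: 58.5
gripper_force: 65.6
```

{"api": "arm_command", "payload": {"targets": [[[0, 0, 0], 0, 0], [[0, 0, 0], 0, 0]]}}

```text
t: 21.25
tool_pos: [607.0, -24.8, 321.0]
ee_rot: [0.001, 0.707, 0.707, 0.001]
wrist_force: [0.1, 0.3, -1.6]
width: 58.4
gripper_force: 65.6
```

```bash
python3 - <<'E'
from h import *
o=get_obs();print(o["tool_pos"],o["width"]);print(delta(608.3,-26,124))
p,W,K,T=cloud("scene");cv2.imwrite("pics/s4.png",cv2.resize(p[130:300,180:380],None,fx=3,fy=3))
E
```

```text
[606.96740351 -24.76815868 320.95999093] 58.40302385049976
[-0.12  0.09  4.2 ]
```

View pics/s4.png

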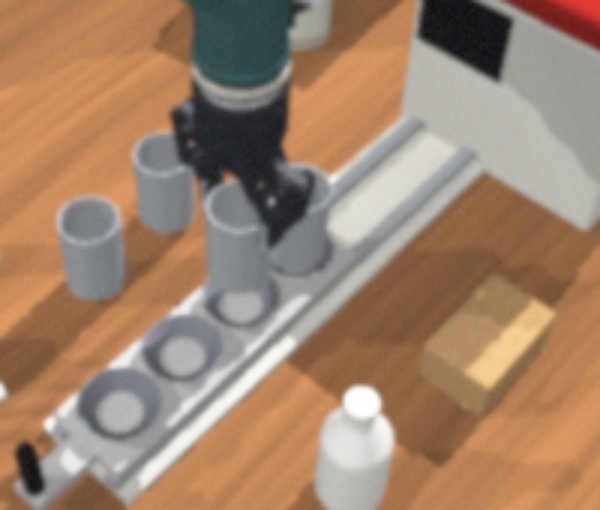

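Nest 4's cup stands squarely at (298,220) in the crop, and the second cup hangs over nest 3 at (240,290).

{"api": "arm_command", "payload": {"targets": [[[-0.1, 0.1, 1.5], 0, 0], [[-0.1, 0.1, 3], 0, 0], [[-0.1, 0.1, 3.6], 0, 0], [[-0.1, 0.1, 3.9], 0, 0], [[-0.1, 0.1, 4], 0, 0], [[-0.1, 0.1, 4], 0, 0]]}}

```text
t: 22.05
tool_pos: [608.0, -25.8, 280.5]
ee_rot: [0.001, 0.707, 0.707, 0.001]
wrist_force: [1.3, 0.4, 1.1]
width: 58.3
gripper_force: 65.9
```

{"api": "arm_command", "payload": {"targets": [[[0, 0, 0], 0, 100], [[0, 0, 0], 0, 100], [[0, 0, 0], 0, 100], [[0, 0, 0], 0, 100], [[0, 0, -5], 0, 100], [[0, 0, -10], 0, 100], [[0, 0, -12], 0, 100], [[0, -5, -12], 0, 100]]}}

```text
t: 23.05
tool_pos: [559.4, -26.2, 401.1]
ee_rot: [0.002, 0.707, 0.707, 0.001]
wrist_force: [-1.0, -0.2, -0.2]
width: 85.1
gripper_force: 0.0
```

{"api": "arm_command", "payload": {"targets": [[[0.5, -5, 0], 0, 100], [[1, -9.7, 0], 0, 100], [[1, -9.7, 0], 0, 100], [[1, -9.7, 0], 0, 100], [[1, -9.7, 0], 0, 100], [[1, -9.7, 0], 0, 100]]}}

```text
t: 23.8
tool_pos: [461.6, -16.1, 399.5]
ee_rot: [-0.0, 0.707, 0.707, -0.0]
wrist_force: [-0.1, -0.2, 1.1]
width: 85.5
gripper_force: 0.0
```

```bash
python3 - <<'E'
from h import *
o=get_obs();print(o["tool_pos"],o["ee_rot"])
p,W,K,T=cloud("wrist")
f=cupfit(W,np.array([461,24.2])); print(f, delta(f[0],f[1],85) if f is not None else 0)
p,W,K,T=cloud("top")
for y in (52,-26): print(cupfit(W,np.array([608,y]),28,138))
for c in [(461,24.2),(468.8,-82.3)]:print(cupfit(W,np.array(c)))
E
```

```text
[461.63970643 -16.06455678 399.52173675] [-1.29339501e-04  7.06846170e-01  7.07367269e-01 -1.45582172e-04]
[4.61406263e+02 2.42475214e+01 9.40000000e+02 9.12347184e-01] [4.030e+00 1.000e-02 1.595e+01]
[608.83219783  52.22962699  44.           0.95353763]
[607.68820071 -26.19623975  46.           0.84442974]
[461.20701791  23.93106473  29.           0.74813326]
[468.87627634 -82.03368714  29.           0.87675216]
```

{"api": "arm_command", "payload": {"targets": [[[4, 0, 3], 0, 100], [[4, 0, 8], 0, 100], [[4, 0, 13], 0, 100], [[4, 0, 16], 0, 100], [[4, 0, 16], 0, 100], [[4, 0, 16], 0, 0], [[4, 0, 16], 0, 0], [[4, 0, 16], 0, 0]]}}

```text
t: 24.9
tool_pos: [461.8, 24.0, 242.4]
ee_rot: [0.002, 0.707, 0.707, 0.002]
wrist_force: [-1.3, -0.5, 5.8]
width: 57.8
gripper_force: 64.7
```

{"api": "arm_command", "payload": {"targets": [[[0, 0, 0], 0, 0], [[0, 0, 0], 0, 0], [[0, 0, -3], 0, 0], [[0, 0, -8], 0, 0], [[0, 0, -13], 0, 0], [[0, 0, -16], 0, 0], [[0, 0, -16], 0, 0], [[0, 0, -16], 0, 0]]}}

```text
t: 25.9
tool_pos: [460.4, 24.1, 397.9]
ee_rot: [-0.001, 0.707, 0.707, -0.001]
wrist_force: [0.1, -0.1, -2.1]
width: 57.4
gripper_force: 65.0
```

{"api": "arm_command", "payload": {"targets": [[[-4, 4.4, 0], 0, 0], [[-8, 8.8, 0], 0, 0], [[-12.9, 14.7, 0], 0, 0], [[-12.9, 14.7, 0], 0, 0], [[-12.9, 14.7, 3], 0, 0], [[-12.9, 14.7, 6], 0, 0], [[-12.9, 14.7, 8], 0, 0], [[-12.9, 14.7, 8], 0, 0]]}}

```text
t: 26.9
tool_pos: [606.5, -104.0, 315.3]
ee_rot: [-0.004, 0.707, 0.708, -0.002]
wrist_force: [1.0, 0.8, -1.5]
width: 58.0
gripper_force: 65.4
```

{"api": "arm_command", "payload": {"targets": [[[0, 0, 0], 0, 0], [[0, 0, 0], 0, 0]]}}

```text
t: 27.15
tool_pos: [608.0, -104.7, 321.2]
ee_rot: [0.001, 0.707, 0.707, 0.001]
wrist_force: [0.6, -0.1, -1.5]
width: 57.3
gripper_force: 65.4
```

```bash
python3 - <<'E'
from h import *
o=get_obs();print(o["tool_pos"],o["width"]);print(delta(607.5,-104,124))
E
```

```text
[ 607.96787022 -104.66798118  321.24791208] 57.288336032584546
[ 0.08 -0.09  4.22]
```

{"api": "arm_command", "payload": {"targets": [[[0.1, 0, 1.5], 0, 0], [[0.1, 0, 3], 0, 0], [[0.1, 0, 3.6], 0, 0], [[0.1, 0, 3.9], 0, 0], [[0.1, 0, 4], 0, 0], [[0.1, 0, 4], 0, 0]]}}

```text
t: 27.9
tool_pos: [608.0, -104.0, 280.5]
ee_rot: [0.001, 0.707, 0.707, 0.0]
wrist_force: [-0.1, 0.2, 1.4]
width: 57.5
gripper_force: 65.8
```

{"api": "arm_command", "payload": {"targets": [[[0, 0, 0], 0, 100], [[0, 0, 0], 0, 100], [[0, 0, 0], 0, 100], [[0, 0, 0], 0, 100], [[0, 0, -5], 0, 100], [[0, 0, -10], 0, 100], [[0, 0, -12], 0, 100], [[0, -5, -12], 0, 100]]}}

```text
t: 28.9
tool_pos: [559.4, -104.1, 401.1]
ee_rot: [0.002, 0.707, 0.708, 0.001]
wrist_force: [-0.6, -0.4, -0.9]
width: 85.3
gripper_force: 0.0
```

{"api": "arm_command", "payload": {"targets": [[[-1, -5, 0], 0, 100], [[-1.8, -8.9, 0], 0, 100], [[-1.8, -8.9, 0], 0, 100], [[-1.8, -8.9, 0], 0, 100], [[-1.8, -8.9, 0], 0, 100], [[-1.8, -8.9, 0], 0, 100]]}}

```text
t: 29.65
tool_pos: [469.6, -121.8, 399.4]
ee_rot: [-0.0, 0.707, 0.708, -0.0]
wrist_force: [0.6, 0.0, -0.9]
width: 85.2
gripper_force: 0.0
```

```bash
python3 - <<'E'
from h import *
o=get_obs();print(o["tool_pos"],o["ee_rot"])
p,W,K,T=cloud("wrist")
f=cupfit(W,np.array([468.9,-82.2])); print(f, delta(f[0],f[1],85) if f is not None else 0)
p,W,K,T=cloud("top")
for y in (52,-26,-104): print(cupfit(W,np.array([608,y]),28,138))
print(cupfit(W,np.array([607,-182]),36,53))
E
```

```text
[ 469.60019931 -121.80035391  399.42392433] [-2.26658227e-04  7.06612503e-01  7.07600673e-01 -8.36801064e-05]
[ 4.69046071e+02 -8.24946735e+01  9.36000000e+02  9.04118686e-01] [ 3.93 -0.02 15.94]
[608.97672979  51.97547662  79.           0.94595505]
[607.95995682 -26.45808095  69.           0.86524541]
[ 607.26910077 -104.58078476   37.            0.87955036]
[ 605.41766135 -181.06725487   33.            1.85852889]
```

{"api": "arm_command", "payload": {"targets": [[[3.9, 0, 3], 0, 100], [[3.9, 0, 8], 0, 100], [[3.9, 0, 13], 0, 100], [[3.9, 0, 16], 0, 100], [[3.9, 0, 16], 0, 100], [[3.9, 0, 16], 0, 0], [[3.9, 0, 16], 0, 0], [[3.9, 0, 16], 0, 0]]}}

```text
t: 30.75
tool_pos: [469.8, -83.3, 242.4]
ee_rot: [0.002, 0.707, 0.707, 0.001]
wrist_force: [-1.0, 0.0, 7.0]
width: 56.9
gripper_force: 64.6
```

{"api": "arm_command", "payload": {"targets": [[[0, 0, 0], 0, 0], [[0, 0, 0], 0, 0], [[0, 0, -3], 0, 0], [[0, 0, -8], 0, 0], [[0, 0, -13], 0, 0], [[0, 0, -16], 0, 0], [[0, 0, -16], 0, 0], [[0, 0, -16], 0, 0]]}}

```text
t: 31.75
tool_pos: [468.4, -82.8, 397.8]
ee_rot: [-0.001, 0.707, 0.707, -0.001]
wrist_force: [-0.3, -0.1, -1.9]
width: 57.0
gripper_force: 64.7
```

{"api": "arm_command", "payload": {"targets": [[[-4, 4.4, 0], 0, 0], [[-8, 8.8, 0], 0, 0], [[-10, 13.7, 0], 0, 0], [[-10, 13.7, 0], 0, 0], [[-10, 13.7, 3], 0, 0], [[-10, 13.7, 6], 0, 0], [[-10, 13.7, 8], 0, 0], [[-10, 13.7, 8], 0, 0]]}}

```text
t: 32.75
tool_pos: [604.3, -181.9, 315.6]
ee_rot: [-0.004, 0.707, 0.708, -0.002]
wrist_force: [-0.4, 0.5, -1.6]
width: 56.5
gripper_force: 65.2
```

{"api": "arm_command", "payload": {"targets": [[[0, 0, 0], 0, 0], [[0, 0, 0], 0, 0]]}}

```text
t: 33.0
tool_pos: [605.9, -182.8, 321.4]
ee_rot: [0.001, 0.707, 0.707, 0.0]
wrist_force: [0.3, 0.4, -1.3]
width: 57.0
gripper_force: 65.2
```

```bash
python3 - <<'E'
from h import *
o=get_obs();print(o["tool_pos"],o["width"]);print(delta(606.9,-182.3,124))
E
```

```text
[ 605.92390327 -182.77186973  321.39571199] 57.01111517363865
[0.07 0.05 4.24]
```

{"api": "arm_command", "payload": {"targets": [[[0.1, 0.1, 1.5], 0, 0], [[0.1, 0.1, 3], 0, 0], [[0.1, 0.1, 3.6], 0, 0], [[0.1, 0.1, 3.9], 0, 0], [[0.1, 0.1, 4], 0, 0], [[0.1, 0.1, 4], 0, 0]]}}

```text
t: 33.75
tool_pos: [607.2, -182.0, 280.8]
ee_rot: [0.001, 0.707, 0.707, 0.0]
wrist_force: [1.8, -0.1, 2.7]
width: 56.9
gripper_force: 65.7
```

{"api": "arm_command", "payload": {"targets": [[[0, 0, 0], 0, 100], [[0, 0, 0], 0, 100], [[0, 0, 0], 0, 100], [[0, 0, 0], 0, 100], [[0, 0, -5], 0, 100], [[0, 0, -10], 0, 100], [[0, 0, -12], 0, 100], [[-5, -2, -12], 0, 100]]}}

```text
t: 34.75
tool_pos: [588.0, -229.6, 403.5]
ee_rot: [0.003, 0.705, 0.71, 0.002]
wrist_force: [0.4, -1.0, -0.4]
width: 85.3
gripper_force: 0.0
```

{"api": "arm_command", "payload": {"targets": [[[-5, -1, 0], 0, 100], [[-9.8, -2.8, 0], 0, 100], [[-9.8, -2.8, 0], 0, 100], [[-9.8, -2.8, 0], 0, 100], [[-9.8, -2.8, 0], 0, 100], [[-9.8, -2.8, 0], 0, 100]]}}

```text
t: 35.5
tool_pos: [559.5, -328.6, 399.9]
ee_rot: [0.0, 0.706, 0.708, 0.0]
wrist_force: [0.2, 0.3, 0.1]
width: 85.5
gripper_force: 0.0
```

```bash
cat >> h.py <<'E'
def rodfit(W,top,c0=None):
    """cylinder fit with sleeve radii: returns x,y at z=147, slopes dx/dz, dy/dz, n"""
    a=np.array([top[0],top[1],0,0.])
    for it in range(4):
        z=W[...,2]; ax=a[0]+a[2]*(z-147); ay=a[1]+a[3]*(z-147); d=np.hypot(W[...,0]-ax,W[...,1]-ay)
        m=(d<(14,11,9,9)[it])&(z>68)&(z<168); P=W[m]
        if len(P)<25: return None
        r=np.where(P[:,2]>122,6.5,5.0); ok=abs(P[:,2]-122)>4; P,r=P[ok],r[ok]
        f=least_squares(lambda b:np.hypot(P[:,0]-b[0]-b[2]*(P[:,2]-147),P[:,1]-b[1]-b[3]*(P[:,2]-147))-r,a,loss="soft_l1",f_scale=1.5); a=f.x
    return np.r_[a,len(P),np.abs(f.fun).mean()]
E
python3 - <<'E'
from h import *
o=get_obs();print(o["tool_pos"],o["ee_rot"])
tops=[(441,-241.5),(428.5,-290),(416,-338.5),(403,-386)]
for n in("top","scene","wrist"):
    p,W,K,T=cloud(n);cv2.imwrite(f"pics/r_{n}.png",p)
    for t in tops:
        f=rodfit(W,t);print(n,None if f is None else np.round(f,3).tolist())
    if n=="top":
        for y in (52,-26,-104,-182): print(cupfit(W,np.array([608,y]),28,138))
E
```

```text
[ 559.50240692 -328.61680885  399.92440174] [1.53507958e-04 7.06188648e-01 7.08023705e-01 4.84855788e-05]
top None
top None
top None
top None
[609.10788071  52.10428501  76.           0.85397649]
[607.96073527 -26.32128612  72.           0.85919498]
[ 607.57853792 -104.26190838   73.            0.82815301]
[ 607.36636418 -182.11353509   82.            0.93670183]
scene [441.708, -244.07, -0.03, 0.023, 53.0, 0.816]
scene [430.403, -291.943, 0.02, 0.008, 40.0, 0.512]
scene [416.151, -340.523, -0.007, 0.002, 109.0, 0.656]
scene [403.232, -388.558, -0.001, 0.01, 118.0, 0.705]
wrist [441.447, -243.509, -0.0, 0.0, 1050.0, 0.211]
wrist [428.811, -291.962, -0.001, -0.001, 1027.0, 0.248]
wrist [416.251, -340.361, 0.0, -0.001, 1062.0, 0.275]
wrist [403.599, -388.735, -0.001, -0.001, 1133.0, 0.334]
```

View pics/r_wrist.png

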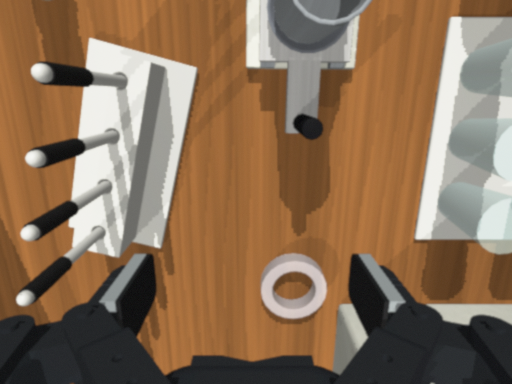

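The wrist view shows four rods standing exactly upright in the rack, with bases at about (120,80), (112,135), (105,187), (98,233). All four cup rims fit at the nest positions. The fits give slopes of 0. I'll nudge each rod to lean +y in its hole, then grip it across x so that the lean survives to the release.

{"api": "arm_command", "payload": {"targets": [[[2.8, -4, 0], 10, 35], [[5.6, -8, 0], 20, 35], [[8.5, -11.8, 0], 30, 35], [[8.5, -11.8, 0], 40, 35], [[8.5, -11.8, 0], 50, 35], [[8.5, -11.8, 0], 60, 35], [[8.5, -11.8, 0], 70, 35], [[8.5, -11.8, 0], 80, 35]]}}

```text
t: 36.65
tool_pos: [440.9, -244.6, 399.9]
ee_rot: [0.0, 0.996, 0.085, 0.0]
wrist_force: [-0.1, -0.4, 0.1]
width: 29.6
gripper_force: 0.0
```

{"api": "arm_command", "payload": {"targets": [[[0, 0, 0], 10, 35], [[0, 0, 0], 10, 35], [[0, 0, 0], 10, 35]]}}

```text
t: 37.02
tool_pos: [440.9, -244.8, 399.8]
ee_rot: [0.0, 1.0, 0.002, 0.0]
wrist_force: [0.1, -0.5, -1.0]
width: 29.7
gripper_force: 0.0
```

```bash
python3 - <<'E'
from h import *
o=get_obs();print(o["tool_pos"],o["ee_rot"],o["width"],delta(441.4,-243.5,147))
p,W,K,T=cloud("wrist");cv2.imwrite("pics/r2.png",p);f=rodfit(W,(441.4,-243.5));print(f)
E
```

```text
[ 440.91343505 -244.78854279  399.80896582] [1.04457346e-04 9.99998576e-01 1.68217163e-03 8.48201541e-05] 29.71557614130331 [ 0.04 -0.13  9.78]
[ 4.41856989e+02 -2.43374756e+02 -1.85177735e-03 -6.92414011e-04
  4.58000000e+02  1.27726452e-01]
```

{"api": "arm_command", "payload": {"targets": [[[0, -0.1, 4], 0, 35], [[0, -0.1, 8], 0, 35], [[0, -0.1, 9.8], 0, 35], [[0, -0.1, 9.8], 0, 35], [[0, -0.6, 9.8], 0, 35], [[0, -1.1, 9.8], 0, 35], [[0, -1.4, 9.8], 0, 35], [[0, -1.7, 9.8], 0, 35]]}}

```text
t: 38.08
tool_pos: [441.0, -227.7, 302.3]
ee_rot: [0.0, 1.0, 0.0, 0.0]
wrist_force: [0.3, 0.5, 1.1]
width: 30.1
gripper_force: 0.0
```

{"api": "arm_command", "payload": {"targets": [[[0, 0, 0], 0, 35], [[0, 0.5, 0], 0, 35], [[0, 1, 0], 0, 35], [[0, 1, 0], 0, 35]]}}

```text
t: 38.58
tool_pos: [440.9, -238.6, 301.6]
ee_rot: [0.0, 1.0, -0.0, -0.0]
wrist_force: [-0.8, 0.4, 0.6]
width: 29.9
gripper_force: 0.0
```

```bash
python3 - <<'E'
from h import *
for n in("wrist","scene"):
    p,W,K,T=cloud(n);cv2.imwrite(f"pics/r3{n}.png",p);print(n,rodfit(W,(441.4,-240)))
cv2.imwrite("pics/r3s.png",cv2.resize(p[190:310,70:220],None,fx=4,fy=4))
print(get_obs()["tool_pos"])
E
```

```text
wrist [ 4.41759819e+02 -2.35226087e+02 -3.26358950e-03  7.01517678e-02
  2.06800000e+03  1.96400761e-01]
scene [ 4.41896507e+02 -2.35435147e+02  3.47828118e-03  7.28233540e-02
  1.05000000e+02  7.64679865e-01]
[ 440.86639555 -238.14310374  301.62849521]
```

View pics/r3s.png

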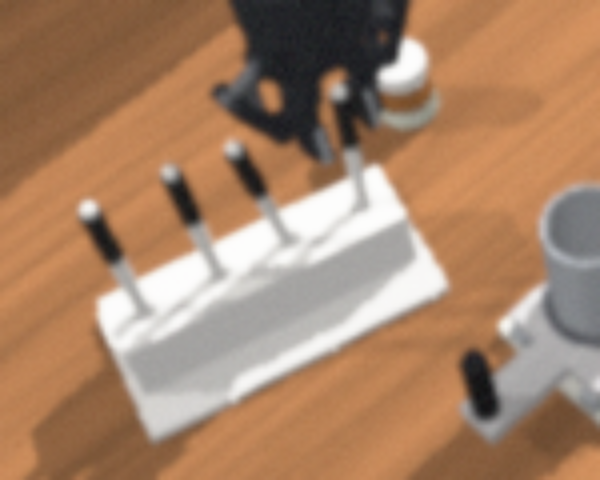

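The crop shows the first rod at (345,150) leaning slightly to +y inside the open fingers, with the others still upright. Wrist and scene fits both give a 4° lean.

{"api": "arm_command", "payload": {"targets": [[[0.1, -0.3, 0], -10, 35], [[0.1, -0.3, 0], -20, 35], [[0.1, -0.3, 0], -30, 35], [[0.1, -0.3, 0], -40, 35], [[0.1, -0.3, 0], -50, 35], [[0.1, -0.3, 0], -60, 35], [[0.1, -0.3, 0], -70, 35], [[0.1, -0.3, 0], -80, 35]]}}

```text
t: 39.67
tool_pos: [441.9, -234.9, 301.7]
ee_rot: [-0.0, 0.764, 0.645, 0.0]
wrist_force: [-0.3, 0.0, 0.2]
width: 29.9
gripper_force: 0.0
```

{"api": "arm_command", "payload": {"targets": [[[0, 0, 0], -10, 35], [[0, 0, 0], -10, 35], [[0, 0, 0], -10, 0], [[0, 0, 0], -10, 0], [[0, 0, 0], -10, 0], [[0, 0, 0], -10, 0]]}}

```text
t: 40.42
tool_pos: [441.9, -234.9, 301.8]
ee_rot: [0.0, 0.707, 0.707, 0.0]
wrist_force: [0.6, 0.3, 0.7]
width: 11.6
gripper_force: 58.4
```

```bash
python3 - <<'E'
from h import *
o=get_obs();print(o["tool_pos"],o["ee_rot"],o["width"])
for n in("wrist","scene"):
    p,W,K,T=cloud(n);print(n,rodfit(W,(441.4,-235)))
E
```

```text
[ 441.91322311 -234.91487566  301.80677613] [1.11980521e-04 7.06961364e-01 7.07252159e-01 1.57103720e-05] 11.608983793760855
wrist [ 4.41999172e+02 -2.35281147e+02  2.19070110e-03  6.88241408e-02
  1.92700000e+03  3.25292361e-01]
scene [ 4.41240348e+02 -2.41753928e+02 -2.33222865e-02 -3.51894446e-02
  6.80000000e+01  1.00065760e+00]
```

{"api": "arm_command", "payload": {"targets": [[[0, 0, -3], 0, 0], [[0, 0, -8], 0, 0], [[0, 0, -13], 0, 0], [[0, 0, -15], 0, 0], [[5, 3, -15], 0, 0], [[10, 6, -15], 0, 0], [[15, 9, -15], 0, 0], [[20, 11.8, -15], 0, 0]]}}

```text
t: 41.52
tool_pos: [560.5, -33.2, 451.5]
ee_rot: [0.0, 0.707, 0.707, -0.0]
wrist_force: [0.9, -0.6, -0.2]
width: 11.5
gripper_force: 58.7
```

{"api": "arm_command", "payload": {"targets": [[[5, 3, 0], 0, 0], [[8.5, 4.9, 0], 0, 0], [[8.5, 4.9, 0], 0, 0], [[8.5, 4.9, 0], 0, 0], [[8.5, 4.9, 0], 0, 0]]}}

```text
t: 42.15
tool_pos: [608.3, 49.0, 451.9]
ee_rot: [0.0, 0.707, 0.707, -0.0]
wrist_force: [-0.4, 0.1, 0.1]
width: 11.7
gripper_force: 58.7
```

```bash
python3 - <<'E'
from h import *
o=get_obs();print(o["tool_pos"],o["ee_rot"],o["width"])
p,W,K,T=cloud("wrist");cv2.imwrite("pics/r4.png",p)
print(cupfit(W,np.array([609,52.]),28,138))
p,W,K,T=cloud("scene");cv2.imwrite("pics/r4s.png",p)
E
```

```text
[608.3086681   49.00168367 451.92432754] [ 1.93757490e-04  7.07482786e-01  7.06730541e-01 -1.10084519e-04] 11.749055336986892
[609.73970043  52.41547924 786.           0.89137809]
```

View pics/r4.png

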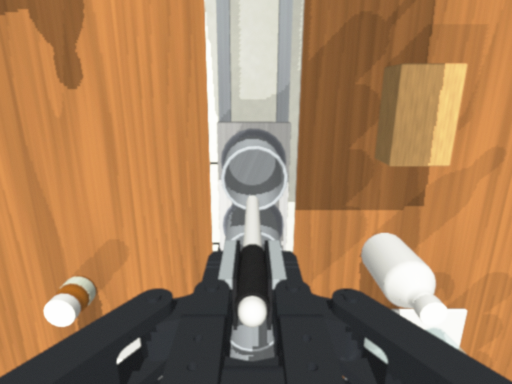

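The wrist view shows the rod's foot near (253,200), just over the near (-y) inner side of nest 4's cup rim at (255,175).

{"api": "arm_command", "payload": {"targets": [[[0.1, 0.1, 3], 0, 0], [[0.1, 0.1, 6], 0, 0], [[0.1, 0.1, 8.5], 0, 0], [[0.1, 0.1, 9.5], 0, 0], [[0.1, 0.1, 9.7], 0, 0], [[0.1, 0.1, 9.7], 0, 0], [[0.1, 0.1, 9.7], 0, 0]]}}

```text
t: 43.12
tool_pos: [609.9, 51.2, 356.2]
ee_rot: [0.001, 0.707, 0.707, 0.001]
wrist_force: [0.2, 0.4, 0.3]
width: 11.3
gripper_force: 58.7
```

{"api": "arm_command", "payload": {"targets": [[[0, 0, 0.2], 0, 0], [[0, 0, 0.4], 0, 0], [[0, 0, 0.4], 0, 0]]}}

```text
t: 43.5
tool_pos: [609.6, 51.2, 350.3]
ee_rot: [-0.0, 0.707, 0.707, -0.0]
wrist_force: [0.6, 0.7, -0.5]
width: 11.4
gripper_force: 58.7
```

{"api": "arm_command", "payload": {"targets": [[[0, 0, 0.1], 0, 0], [[0, 0, 0.1], 0, 0]]}}

```text
t: 43.75
tool_pos: [609.7, 51.2, 349.8]
ee_rot: [0.0, 0.707, 0.707, 0.0]
wrist_force: [-0.6, -0.8, 0.5]
width: 11.5
gripper_force: 58.7
```

{"api": "arm_command", "payload": {"targets": [[[0, 0, 0.1], 0, 0], [[0, 0, 0.1], 0, 0]]}}

```text
t: 44.0
tool_pos: [609.7, 51.2, 349.4]
ee_rot: [0.0, 0.707, 0.707, 0.0]
wrist_force: [-0.6, 0.4, 1.4]
width: 11.3
gripper_force: 59.0
```

{"api": "arm_command", "payload": {"targets": [[[0, 0, 0], 0, 18], [[0, 0, 0], 0, 18], [[1, 0, 0], 0, 18], [[2.5, 0, 0], 0, 18], [[4, 0, 0], 0, 20], [[4, 0, 0], 0, 25]]}}

```text
t: 44.75
tool_pos: [609.5, 92.9, 348.6]
ee_rot: [-0.0, 0.706, 0.708, 0.0]
wrist_force: [-0.1, 0.2, 0.6]
width: 21.4
gripper_force: 0.0
```

```bash
cat >> h.py <<'E'
def leanfit(W,cup):
    """axis of a rod standing in a seated cup: points above rim; returns y,x at rim & slopes"""
    m=(abs(W[...,0]-cup[0])<45)&(W[...,1]>cup[1]-40)&(W[...,1]<cup[1]+90)&(W[...,2]>146)&(W[...,2]<235); P=W[m]
    if len(P)<15: return len(P)
    z0=P[:,2].min(); f=least_squares(lambda b:np.sqrt(((P[:,0]-b[0]-b[2]*(P[:,2]-150))**2)+((P[:,1]-b[1]-b[3]*(P[:,2]-150))**2/(1+b[3]**2)))-5.5,[cup[0],cup[1]+10,0,.3],loss="soft_l1",f_scale=2)
    b=f.x; return dict(n=len(P),rim=np.round([b[0]-12*b[2]-cup[0],b[1]-12*b[3]-cup[1]],1),foot=np.round([b[0]-92*b[2]-cup[0],b[1]-92*b[3]-cup[1]],1),slope=np.round(b[2:],2),res=round(np.abs(f.fun).mean(),2),ztop=P[:,2].max().round(1))
E
python3 - <<'E'
from h import *
o=get_obs();print(o["tool_pos"],o["width"])
p,W,K,T=cloud("scene");cv2.imwrite("pics/r5.png",cv2.resize(p[100:270,200:400],None,fx=3,fy=3))
E
```

```text
[609.51698947  92.93713333 348.64093787] 21.37618651687944
```

View pics/r5.png

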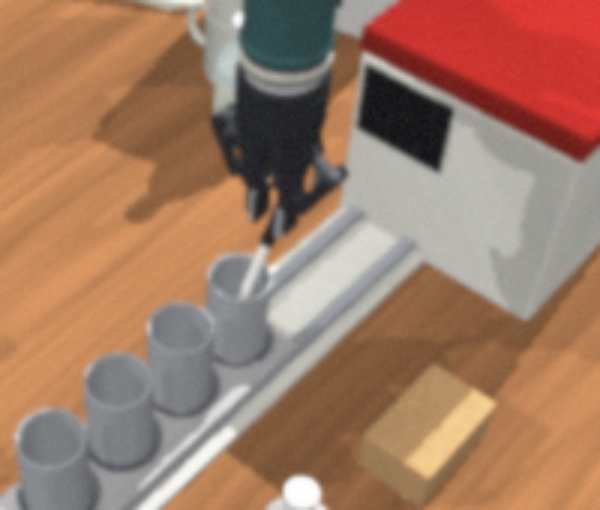

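The rod now leans toward the housing, from the cup at (240,280) up to the fingers at (280,225). Backing off and checking.

{"api": "arm_command", "payload": {"targets": [[[0, 0, 0], 0, 70], [[0, 0, 0], 0, 70], [[0, 0, 0], 0, 70], [[0, 0, -3], 0, 70], [[0, 0, -8], 0, 70], [[0, -1, -10], 0, 70], [[-4, -6, -10], 0, 60], [[-8, -11, -10], 0, 50]]}}

```text
t: 45.8
tool_pos: [500.6, 12.5, 447.7]
ee_rot: [-0.0, 0.706, 0.708, -0.001]
wrist_force: [0.7, -1.3, 0.7]
width: 42.5
gripper_force: 0.0
```

```bash
python3 - <<'E'
from h import *
o=get_obs();print(o["t"],o["tool_pos"],o["width"])
for n in("wrist","scene","top"):
    p,W,K,T=cloud(n)
    print(n,leanfit(W,(609.2,52.2)))
for y in (52,-26,-104,-182): print(cupfit(W,np.array([608,y]),28,138))
for t in [(428.8,-292),(416.2,-340.4),(403.6,-388.7)]: print(near(W,t,12,165,190).mean(0))
E
```

```text
45.8 [500.61532518  12.45042414 447.70825313] 42.51243136212092
wrist {'n': 1421, 'rim': array([ 1.6, 21.1]), 'foot': array([ -0.6, -24.2]), 'slope': array([0.03, 0.57]), 'res': np.float64(0.8), 'ztop': np.float64(206.9)}
scene {'n': 107, 'rim': array([5.5, 8.5]), 'foot': array([  7.3, -52.6]), 'slope': array([-0.02,  0.76]), 'res': np.float64(1.52), 'ztop': np.float64(206.4)}
top 0
None
None
[ 607.43448236 -104.20942026   71.            0.8473135 ]
[ 607.53998855 -182.27815416   81.            0.92306073]
[ 427.97685912 -299.43791503  172.34642321]
[ 415.88614644 -337.75062438  174.57106591]
[ 403.10624707 -385.9961252   173.75176607]
```

{"api": "arm_command", "payload": {"targets": [[[-6, 1, 0], 0, 35], [[-12, 2, 1], 0, 35], [[-18, 3, 2], 0, 35], [[-24, 4, 3], 0, 35], [[-30, 5, 4], 0, 35], [[-34, 6, 5], 0, 35], [[-34, 6, 5], 0, 35], [[-34, 6, 5], 0, 35]]}}

```text
t: 46.95
tool_pos: [563.0, -326.2, 398.1]
ee_rot: [-0.001, 0.707, 0.708, 0.0]
wrist_force: [-0.0, 0.2, -0.3]
width: 29.4
gripper_force: 0.0
```

{"api": "arm_command", "payload": {"targets": [[[0, 0, 0], 0, 35], [[0, 0, 0], 0, 35]]}}

```text
t: 47.2
tool_pos: [562.5, -325.6, 399.9]
ee_rot: [0.001, 0.706, 0.708, 0.0]
wrist_force: [0.6, 0.5, -0.1]
width: 29.9
gripper_force: 0.0
```

```bash
python3 - <<'E'
from h import *
o=get_obs();print(o["t"],o["tool_pos"],o["width"])
p,W,K,T=cloud("wrist");cv2.imwrite("pics/r6.png",p)
for t in [(428.8,-292),(428,-299.5),(416.2,-340.4),(403.6,-388.7)]:
    f=rodfit(W,t);print(f)
    if f is not None:print(delta(f[0],f[1],147))
P=near(W,(422,-315),130,56,64);print(cv2.minAreaRect(P[:,:2].astype(np.float32)))
E
```

```text
47.2 [ 562.5477401  -325.5769936   399.87442499] 29.92483269693447
[ 4.28638867e+02 -3.01573020e+02  2.36649628e-03 -9.03415266e-02
  1.08900000e+03  2.54766736e-01]
[  2.47 -13.41   9.75]
[ 4.28638867e+02 -3.01573020e+02  2.36649628e-03 -9.03415266e-02
  1.08900000e+03  2.54766736e-01]
[  2.47 -13.41   9.75]
[ 4.16223891e+02 -3.40365019e+02  1.40854069e-03 -3.36170235e-03
  1.08200000e+03  2.84746003e-01]
[ -1.41 -14.66   9.76]
[ 4.03644013e+02 -3.88774799e+02  5.40460394e-05 -2.60036084e-03
  1.14600000e+03  3.49505615e-01]
[ -6.25 -15.93   9.76]
((422.10467529296875, -316.1285400390625), (195.64927673339844, 49.14748764038086), 75.72115325927734)
```

{"api": "arm_command", "payload": {"targets": [[[1, -4, 0], 10, 45], [[2, -8, 0], 20, 45], [[3.3, -13.4, 0], 30, 45], [[3.3, -13.4, 0], 40, 45], [[3.3, -13.4, 0], 50, 45], [[3.3, -13.4, 0], 60, 45], [[3.3, -13.4, 0], 70, 45], [[3.3, -13.4, 0], 80, 45]]}}

```text
t: 48.25
tool_pos: [428.2, -293.4, 399.3]
ee_rot: [0.0, 0.996, 0.085, 0.0]
wrist_force: [0.0, 0.3, 0.4]
width: 38.5
gripper_force: 0.0
```

{"api": "arm_command", "payload": {"targets": [[[0, 0, 0], 10, 45], [[0, 0, 0], 10, 45], [[0, 0, 4], 10, 45], [[0, 0, 8], 10, 45], [[0, 0, 9.8], 10, 45], [[0, 0, 9.8], 10, 45], [[0, 0, 9.8], 10, 45]]}}

```text
t: 49.12
tool_pos: [429.0, -294.6, 303.9]
ee_rot: [0.002, 1.0, 0.002, 0.002]
wrist_force: [0.5, -0.8, 6.6]
width: 38.5
gripper_force: 0.0
```

```bash
python3 - <<'E'
from h import *
o=get_obs();print(o["t"],o["tool_pos"],o["width"],o["ee_rot"])
p,W,K,T=cloud("wrist")
for t in [(428.8,-301),(416.2,-340.4),(403.6,-388.7)]: print(rodfit(W,t))
E
```

```text
49.125 [ 429.01753375 -294.55505072  303.91324776] 38.47560274389072 [0.00237649 0.99999324 0.00168373 0.0022432 ]
[ 4.29012956e+02 -3.01376101e+02  4.19296884e-04 -9.09717505e-02
  2.00100000e+03  1.99436661e-01]
[ 4.18768702e+02 -3.42206312e+02  1.46406295e-02 -1.71245443e-02
  1.35700000e+03  2.36523323e-01]
[ 4.04079286e+02 -3.88524307e+02 -2.46151229e-03 -1.90818978e-03
  2.51200000e+03  3.25451827e-01]
```

{"api": "arm_command", "payload": {"targets": [[[0, -0.5, 0], 0, 45], [[0, -1, 0], 0, 45], [[0, -1.5, 0], 0, 45], [[0, -1.9, 0], 0, 45], [[0, -2.2, 0], 0, 45], [[0, -2.2, 0], 0, 45], [[0, -1.6, 0], 0, 35], [[0, -1.1, 0], 0, 35]]}}

```text
t: 50.18
tool_pos: [428.3, -283.6, 300.7]
ee_rot: [0.0, 1.0, 0.0, -0.0]
wrist_force: [-0.5, 0.4, 0.0]
width: 29.9
gripper_force: 0.0
```

{"api": "arm_command", "payload": {"targets": [[[0, 0, 0], 0, 35], [[0, 0, 0], 0, 35]]}}

```text
t: 50.42
tool_pos: [428.3, -283.2, 300.6]
ee_rot: [-0.0, 1.0, 0.0, -0.0]
wrist_force: [-0.8, 0.2, -0.1]
width: 29.5
gripper_force: 0.0
```

```bash
python3 - <<'E'
from h import *
o=get_obs();print(o["t"],o["tool_pos"],o["width"],o["ee_rot"])
p,W,K,T=cloud("wrist")
f=rodfit(W,(429,-284));print(f,delta(f[0],f[1],147))
for t in [(416.2,-340.4),(403.6,-388.7)]: print(rodfit(W,t))
E
```

```text
50.425 [ 428.29492393 -283.19749939  300.62608665] 29.539245820926997 [-8.49222490e-05  9.99999971e-01  2.17751287e-04 -6.02758192e-05]
[ 4.28273243e+02 -2.82328170e+02 -8.55576544e-03  7.96094821e-02
  2.12500000e+03  2.02046248e-01] [-0.   -0.08 -0.13]
[ 4.22478477e+02 -3.39468823e+02  4.22732022e-02  3.92572573e-03
  1.81900000e+03  2.18781363e-01]
[ 4.04155984e+02 -3.88614780e+02 -5.46475753e-04 -3.77364746e-03
  3.35200000e+03  3.53559883e-01]
```

{"api": "arm_command", "payload": {"targets": [[[0, -0.1, 0], -10, 32], [[0, -0.1, 0], -20, 32], [[0, -0.1, 0], -30, 32], [[0, -0.1, 0], -40, 32], [[0, -0.1, 0], -50, 32], [[0, -0.1, 0], -60, 32], [[0, -0.1, 0], -70, 32], [[0, -0.1, 0], -80, 32]]}}

```text
t: 51.48
tool_pos: [428.3, -281.9, 300.8]
ee_rot: [0.0, 0.764, 0.645, 0.0]
wrist_force: [-0.5, -0.2, 0.0]
width: 27.1
gripper_force: 0.0
```

{"api": "arm_command", "payload": {"targets": [[[0, 0, 0], -10, 32], [[0, 0, 0], -10, 32], [[0, 0, 0], -10, 0], [[0, 0, 0], -10, 0], [[0, 0, 0], -10, 0], [[0, 0, 0], -10, 0]]}}

```text
t: 52.22
tool_pos: [428.4, -282.1, 300.8]
ee_rot: [0.0, 0.707, 0.707, 0.0]
wrist_force: [0.6, 0.8, 1.2]
width: 11.6
gripper_force: 58.4
```

```bash
python3 - <<'E'
from h import *
o=get_obs();print(o["t"],o["tool_pos"],o["ee_rot"],o["width"])
p,W,K,T=cloud("wrist");f=rodfit(W,(428.3,-282.3));print(f)
print("foot",f[:2]-139*f[2:4], "off",f[:2]-139*f[2:4]-o["tool_pos"][:2])
for t in [(422,-339),(403.6,-388.7)]: print(rodfit(W,t))
E
```

```text
52.225 [ 428.36137673 -282.05957143  300.81981447] [1.68156374e-04 7.06965266e-01 7.07248248e-01 1.41164211e-06] 11.600528657016508
[ 4.28494565e+02 -2.82516469e+02  2.83327509e-03  7.97252472e-02
  1.92000000e+03  3.31366199e-01]
foot [ 428.10073932 -293.59827848] off [ -0.2606374  -11.53870705]
[ 4.22480168e+02 -3.39617244e+02  4.44634161e-02 -2.01694011e-03
  4.56000000e+02  2.99046710e-01]
None
```

{"api": "arm_command", "payload": {"targets": [[[0, 0, -3], 0, 0], [[0, 0, -8], 0, 0], [[0, 0, -13], 0, 0], [[0, 0, -15], 0, 0], [[5, 3.5, -15], 0, 0], [[10, 7, -15], 0, 0], [[15, 10.5, -15], 0, 0], [[20, 14, -15], 0, 0]]}}

```text
t: 53.28
tool_pos: [569.0, -80.2, 450.6]
ee_rot: [0.0, 0.707, 0.707, -0.0]
wrist_force: [0.3, 0.5, -0.4]
width: 11.5
gripper_force: 58.7
```

{"api": "arm_command", "payload": {"targets": [[[3, 2, 0], 0, 0], [[5.6, 4, 0], 0, 0], [[5.6, 4, 0], 0, 0], [[5.6, 4, 0], 0, 0], [[5.6, 4, 0], 0, 0]]}}

```text
t: 53.9
tool_pos: [607.7, -26.9, 450.9]
ee_rot: [0.0, 0.707, 0.707, -0.0]
wrist_force: [-0.2, -0.4, 0.2]
width: 11.6
gripper_force: 58.7
```

```bash
python3 - <<'E'
from h import *
o=get_obs();print(o["tool_pos"],o["ee_rot"],o["width"])
p,W,K,T=cloud("wrist")
print(cupfit(W,np.array([608,-26.]),28,138),leanfit(W,(609.2,52.2)))
m=(abs(W[...,0]-608)<15)&(W[...,1]>-70)&(W[...,1]<10)&(W[...,2]>150)&(W[...,2]<175);P=W[m];print(len(P),P.mean(0) if len(P) else 0,P.min(0))
E
```

```text
[607.6762303  -26.88363141 450.8629685 ] [ 1.40289953e-04  7.07399544e-01  7.06813869e-01 -1.44270954e-04] 11.60047670035347
[608.77427414 -26.27661911 784.           0.87299782] {'n': 1025, 'rim': array([ 2.3, 21.6]), 'foot': array([  0.8, -21.2]), 'slope': array([0.02, 0.53]), 'res': np.float64(0.44), 'ztop': np.float64(199.4)}
45 [607.942441   -33.70125191 168.90951784] [602.90307228 -36.69558623 161.34002579]
```

{"api": "arm_command", "payload": {"targets": [[[0, 0.1, 3], 0, 0], [[0, 0.1, 6], 0, 0], [[0, 0.1, 8.5], 0, 0], [[0, 0.1, 9.5], 0, 0], [[0, 0.1, 9.9], 0, 0], [[0, 0.1, 10], 0, 0], [[0, 0.1, 10.1], 0, 0], [[0, 0.1, 10.1], 0, 0]]}}

```text
t: 54.95
tool_pos: [609.2, -25.9, 350.5]
ee_rot: [0.001, 0.707, 0.707, 0.0]
wrist_force: [-0.3, -0.5, -0.4]
width: 11.7
gripper_force: 58.7
```

{"api": "arm_command", "payload": {"targets": [[[0, 0, 0.1], 0, 0], [[0, 0, 0.1], 0, 0], [[0, 0, 0.1], 0, 0]]}}

```text
t: 55.32
tool_pos: [609.1, -25.8, 348.7]
ee_rot: [0.0, 0.707, 0.707, -0.0]
wrist_force: [0.0, -0.0, -0.3]
width: 11.6
gripper_force: 58.7
```

{"api": "arm_command", "payload": {"targets": [[[0, 0, 0.1], 0, 0], [[0, 0, 0.1], 0, 0]]}}

```text
t: 55.58
tool_pos: [609.1, -25.9, 348.2]
ee_rot: [0.0, 0.707, 0.707, 0.0]
wrist_force: [-0.6, 0.9, 1.8]
width: 11.5
gripper_force: 59.0
```

Contact at the expected height, so I'll release and follow as before, then back off to the rack view.

{"api": "arm_command", "payload": {"targets": [[[0, 0, 0], 0, 18], [[0, 0, 0], 0, 18], [[1, 0, 0], 0, 18], [[2.5, 0, 0], 0, 18], [[4, 0, 0], 0, 20], [[4, 0, 0], 0, 25]]}}

```text
t: 56.32
tool_pos: [609.0, 15.8, 347.7]
ee_rot: [-0.0, 0.706, 0.708, 0.0]
wrist_force: [0.2, -0.3, 0.7]
width: 21.2
gripper_force: 0.0
```

{"api": "arm_command", "payload": {"targets": [[[0, 0, 0], 0, 70], [[0, 0, 0], 0, 70], [[0, 0, 0], 0, 70], [[0, 0, -3], 0, 70], [[0, 0, -8], 0, 70], [[0, -1, -10], 0, 70], [[-4, -6, -10], 0, 60], [[-8, -11, -10], 0, 50]]}}

```text
t: 57.32
tool_pos: [500.0, -64.6, 446.8]
ee_rot: [-0.0, 0.706, 0.708, -0.001]
wrist_force: [0.3, -1.4, 0.7]
width: 42.9
gripper_force: 0.0
```

```bash
python3 - <<'E'
from h import *
o=get_obs();print(o["t"],o["tool_pos"],o["width"])
p,W,K,T=cloud("wrist");print(leanfit(W,(608.2,-26.3)))
p,W,K,T=cloud("scene");cv2.imwrite("pics/r7.png",cv2.resize(p[100:270,200:400],None,fx=3,fy=3))
E
```

```text
57.325 [500.03024091 -64.60381439 446.82149908] 42.867965805878676
{'n': 1339, 'rim': array([-1. , 20.1]), 'foot': array([  0.3, -22.2]), 'slope': array([-0.02,  0.53]), 'res': np.float64(0.83), 'ztop': np.float64(208.0)}
```

View pics/r7.png

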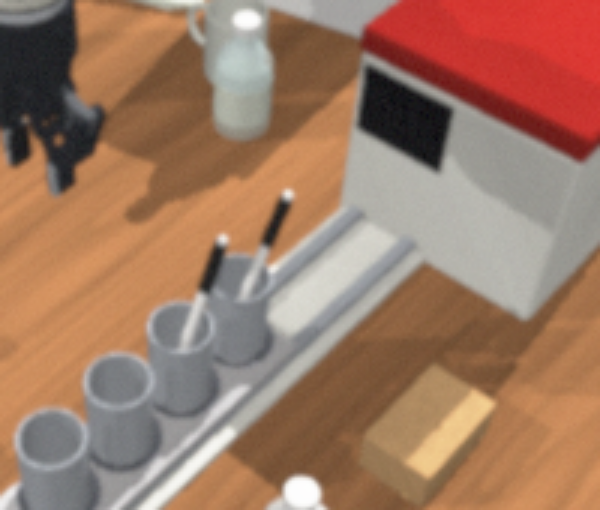

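Both rods lean toward the housing, with tops at (288,195) and (222,243), and the cups stand squarely. Next is rod 3.

{"api": "arm_command", "payload": {"targets": [[[-6, 1, 0], 0, 35], [[-12, 2, 1], 0, 35], [[-18, 3, 2], 0, 35], [[-24, 4, 3], 0, 35], [[-26, 6, 5], 0, 35], [[-26, 6, 5], 0, 35], [[-26, 6, 5], 0, 35], [[-26, 6, 5], 0, 35]]}}

```text
t: 58.42
tool_pos: [561.7, -322.7, 399.5]
ee_rot: [0.001, 0.706, 0.708, 0.0]
wrist_force: [0.0, -0.3, 0.9]
width: 30.0
gripper_force: 0.0
```

```bash
python3 - <<'E'
from h import *
o=get_obs();print(o["t"],o["tool_pos"],o["width"])
p,W,K,T=cloud("wrist")
for t in [(420,-340.4),(403.6,-388.7)]:
    f=rodfit(W,t);print(f)
    if f is not None:print(delta(f[0],f[1],147), "foot",f[:2]-139*f[2:4])
P=near(W,(422,-315),130,56,64);print(cv2.minAreaRect(P[:,:2].astype(np.float32)))
E
```

```text
58.425 [ 561.65051648 -322.68049945  399.49185702] 29.995776147745882
[ 4.21481547e+02 -3.38093646e+02  4.26101138e-02  1.21437031e-02
  9.92000000e+02  2.59455482e-01]
[ -1.47 -14.07   9.73] foot [ 415.55874119 -339.78162024]
[ 4.03647316e+02 -3.88713006e+02  1.95948984e-03 -6.21175812e-03
  1.16100000e+03  3.57714220e-01]
[ -6.53 -15.87   9.73] foot [ 403.37494731 -387.84957187]
((421.9154052734375, -315.56463623046875), (195.33926391601562, 49.249393463134766), 75.9129638671875)
```

{"api": "arm_command", "payload": {"targets": [[[-0.4, -4, 0], 10, 35], [[-0.8, -8, 0], 20, 35], [[-1.1, -14.1, 0], 30, 35], [[-1.1, -14.1, 0], 40, 35], [[-1.1, -14.1, 0], 50, 35], [[-1.1, -14.1, 0], 60, 35], [[-1.1, -14.1, 0], 70, 35], [[-1.1, -14.1, 0], 80, 35]]}}

```text
t: 59.48
tool_pos: [420.6, -334.1, 399.1]
ee_rot: [0.001, 0.996, 0.085, 0.001]
wrist_force: [0.5, -0.4, 0.0]
width: 29.9
gripper_force: 0.0
```

{"api": "arm_command", "payload": {"targets": [[[0, 0, 0], 10, 35], [[0, 0, 0], 10, 35], [[0, 0, 4], 10, 35], [[0, 0, 8], 10, 35], [[0, 0, 9.8], 10, 35], [[0, 0, 9.8], 10, 35], [[0, 0, 9.8], 10, 35]]}}

```text
t: 60.35
tool_pos: [421.2, -335.5, 301.8]
ee_rot: [0.001, 1.0, 0.001, 0.001]
wrist_force: [-0.4, 0.2, 0.4]
width: 30.0
gripper_force: 0.0
```

{"api": "arm_command", "payload": {"targets": [[[0, -0.4, 0], 0, 35], [[0, -0.7, 0], 0, 35], [[0, -1, 0], 0, 35], [[0, -1, 0], 0, 35], [[0, -0.5, 0], 0, 35], [[0, -0.2, 0], 0, 35], [[0, -0.2, 0], 0, 35]]}}

```text
t: 61.22
tool_pos: [420.7, -333.5, 299.6]
ee_rot: [0.0, 1.0, 0.0, -0.0]
wrist_force: [0.2, 0.6, -0.1]
width: 30.1
gripper_force: 0.0
```

```bash
python3 - <<'E'
from h import *
o=get_obs();print(o["t"],o["tool_pos"],o["width"],o["ee_rot"])
p,W,K,T=cloud("wrist")
f=rodfit(W,(420,-333));print(f,delta(f[0],f[1],147))
print(rodfit(W,(403.6,-388.7)))
E
```

```text
61.225 [ 420.71956134 -333.54591651  299.61775849] 30.11712253713046 [ 1.62377990e-07  9.99999993e-01  1.08479964e-04 -4.89192341e-05]
[ 4.20550458e+02 -3.32275422e+02  3.65665878e-02  6.12246304e-02
  1.96900000e+03  1.85721941e-01] [-0.02 -0.11 -0.24]
[ 4.04037345e+02 -3.88558447e+02 -1.59341989e-03 -4.65927656e-03
  1.14700000e+03  2.38150655e-01]
```

{"api": "arm_command", "payload": {"targets": [[[0, -0.1, 0], -10, 33], [[0, -0.1, 0], -20, 33], [[0, -0.1, 0], -30, 33], [[0, -0.1, 0], -40, 33], [[0, -0.1, 0], -50, 33], [[0, -0.1, 0], -60, 33], [[0, -0.1, 0], -70, 33], [[0, -0.1, 0], -80, 33]]}}

```text
t: 62.28
tool_pos: [420.7, -332.1, 299.7]
ee_rot: [-0.0, 0.764, 0.645, 0.0]
wrist_force: [0.7, 0.8, 0.8]
width: 28.1
gripper_force: 0.0
```

{"api": "arm_command", "payload": {"targets": [[[0, 0, 0], -10, 33], [[0, 0, 0], -10, 33], [[0, 0, 0], -10, 0], [[0, 0, 0], -10, 0], [[0, 0, 0], -10, 0], [[0, 0, 0], -10, 0]]}}

```text
t: 63.02
tool_pos: [420.2, -332.3, 299.7]
ee_rot: [-0.001, 0.707, 0.707, -0.001]
wrist_force: [-5.8, -1.2, 2.4]
width: 11.6
gripper_force: 58.4
```

```bash
python3 - <<'E'
from h import *
o=get_obs();print(o["t"],o["tool_pos"],o["ee_rot"],o["width"])
p,W,K,T=cloud("wrist");f=rodfit(W,(420.5,-332.3));print(f)
print("foot",f[:2]-139*f[2:4], "off",f[:2]-139*f[2:4]-o["tool_pos"][:2])
E
```

```text
63.025 [ 420.20987954 -332.33960688  299.73346969] [-5.00208411e-04  7.07102437e-01  7.07110418e-01 -8.65698617e-04] 11.572767372406435
[ 4.19827276e+02 -3.32664662e+02  1.98957813e-02  6.42186257e-02
  2.04800000e+03  3.30272751e-01]
foot [ 417.06176242 -341.5910509 ] off [-3.14811712 -9.25144402]
```

{"api": "arm_command", "payload": {"targets": [[[0, 0, -3], 0, 0], [[0, 0, -8], 0, 0], [[0, 0, -13], 0, 0], [[0, 0, -15], 0, 0], [[5, 4, -15], 0, 0], [[10, 8, -15], 0, 0], [[15, 12, -15], 0, 0], [[20, 16, -15], 0, 0]]}}

```text
t: 64.08
tool_pos: [578.4, -134.4, 449.7]
ee_rot: [0.0, 0.707, 0.708, 0.002]
wrist_force: [0.4, -1.7, 0.2]
width: 11.4
gripper_force: 58.3
```

{"api": "arm_command", "payload": {"targets": [[[1.5, 1.5, 0], 0, 0], [[2.6, 2.9, 0], 0, 0], [[2.6, 2.9, 0], 0, 0], [[2.6, 2.9, 0], 0, 0], [[2.6, 2.9, 0], 0, 0]]}}

```text
t: 64.7
tool_pos: [605.2, -111.9, 450.1]
ee_rot: [0.0, 0.708, 0.707, 0.0]
wrist_force: [0.0, -0.1, 0.3]
width: 11.4
gripper_force: 58.3
```

```bash
python3 - <<'E'
from h import *
o=get_obs();print(o["tool_pos"],o["ee_rot"],o["width"])
p,W,K,T=cloud("wrist")
print(cupfit(W,np.array([608,-104.]),28,138),leanfit(W,(608.2,-26.2)))
m=(abs(W[...,0]-608)<15)&(W[...,1]>-150)&(W[...,1]<-70)&(W[...,2]>150)&(W[...,2]<175);P=W[m];print(len(P),P.mean(0) if len(P) else 0,P.min(0))
E
```

```text
[ 605.1558839  -111.94543814  450.07236585] [2.71755908e-04 7.07538921e-01 7.06674324e-01 4.00158263e-05] 11.401857325409978
[ 608.10263851 -104.25379855  784.            0.8826236 ] {'n': 869, 'rim': array([-0.4, 20.8]), 'foot': array([  1.1, -18.3]), 'slope': array([-0.02,  0.49]), 'res': np.float64(0.44), 'ztop': np.float64(194.6)}
47 [ 603.53365334 -116.11289123  169.15913625] [ 598.94366563 -119.46766881  162.00261916]
```

{"api": "arm_command", "payload": {"targets": [[[0.6, 0.4, 0], 0, 0], [[0.6, 0.4, 3], 0, 0], [[0.6, 0.4, 6], 0, 0], [[0.6, 0.4, 8.5], 0, 0], [[0.6, 0.4, 9.5], 0, 0], [[0.6, 0.4, 9.9], 0, 0], [[0.6, 0.4, 10.1], 0, 0], [[0.6, 0.4, 10.1], 0, 0]]}}

```text
t: 65.75
tool_pos: [609.9, -104.8, 349.8]
ee_rot: [0.001, 0.707, 0.707, 0.0]
wrist_force: [-0.1, 0.6, -0.1]
width: 11.5
gripper_force: 58.3
```

{"api": "arm_command", "payload": {"targets": [[[0, 0, 0.1], 0, 0], [[0, 0, 0.1], 0, 0], [[0, 0, 0.1], 0, 0]]}}

```text
t: 66.12
tool_pos: [609.8, -104.8, 347.9]
ee_rot: [0.0, 0.707, 0.707, 0.0]
wrist_force: [0.1, 0.4, -0.9]
width: 11.5
gripper_force: 58.3
```

{"api": "arm_command", "payload": {"targets": [[[0, 0, 0.1], 0, 0], [[0, 0, 0.1], 0, 0]]}}

```text
t: 66.38
tool_pos: [609.8, -104.8, 347.3]
ee_rot: [0.0, 0.707, 0.707, 0.0]
wrist_force: [-0.8, -1.3, 2.4]
width: 11.2
gripper_force: 58.4
```

{"api": "arm_command", "payload": {"targets": [[[0, 0, 0], 0, 18], [[0, 0, 0], 0, 18], [[1, 0, 0], 0, 18], [[2.5, 0, 0], 0, 18], [[4, 0, 0], 0, 20], [[4, 0, 0], 0, 25]]}}

```text
t: 67.12
tool_pos: [609.7, -63.0, 346.8]
ee_rot: [0.0, 0.706, 0.708, 0.0]
wrist_force: [0.8, 0.6, 0.1]
width: 21.6
gripper_force: 0.0
```

{"api": "arm_command", "payload": {"targets": [[[0, 0, 0], 0, 70], [[0, 0, 0], 0, 70], [[0, 0, 0], 0, 70], [[0, 0, -3], 0, 70], [[0, 0, -8], 0, 70], [[0, -1, -10], 0, 70], [[-4, -6, -10], 0, 60], [[-8, -11, -10], 0, 50]]}}

```text
t: 68.12
tool_pos: [500.7, -143.4, 445.9]
ee_rot: [-0.0, 0.706, 0.708, -0.0]
wrist_force: [-0.1, -1.5, 0.6]
width: 42.9
gripper_force: 0.0
```

```bash
python3 - <<'E'
from h import *
o=get_obs();print(o["t"],o["tool_pos"],o["width"])
p,W,K,T=cloud("wrist");print(leanfit(W,(607.6,-104.3)))
E
```

```text
68.125 [ 500.6506369  -143.41608669  445.9040578 ] 42.85623841568376
{'n': 1317, 'rim': array([-2.5, 20.2]), 'foot': array([  0.4, -23.6]), 'slope': array([-0.04,  0.55]), 'res': np.float64(0.83), 'ztop': np.float64(207.2)}
```

{"api": "arm_command", "payload": {"targets": [[[-6, 1, 0], 0, 35], [[-12, 2, 1], 0, 35], [[-18, 4, 3], 0, 35], [[-20, 6, 5], 0, 35], [[-20, 6, 5], 0, 35], [[-20, 6, 5], 0, 35], [[-20, 6, 5], 0, 35]]}}

```text
t: 69.05
tool_pos: [562.0, -341.8, 398.6]
ee_rot: [0.001, 0.707, 0.708, 0.0]
wrist_force: [0.5, -0.2, 1.1]
width: 29.9
gripper_force: 0.0
```

```bash
python3 - <<'E'
from h import *
o=get_obs();print(o["t"],o["tool_pos"],o["width"])
p,W,K,T=cloud("wrist")
f=rodfit(W,(403.6,-388.7));print(f)
if f is not None:print(delta(f[0],f[1],147), "foot",f[:2]-139*f[2:4])
P=near(W,(422,-315),130,56,64);print(cv2.minAreaRect(P[:,:2].astype(np.float32)))
p,W,K,T=cloud("scene");cv2.imwrite("pics/r8.png",p)
E
```

```text
69.05 [ 562.02677838 -341.76320076  398.64130092] 29.896242541894466
[ 4.03706140e+02 -3.93962250e+02  4.23600135e-04 -4.43589454e-02
  1.20800000e+03  3.26009155e-01]
[ -5.15 -15.9    9.65] foot [ 403.64725966 -387.79635646]
((421.9249267578125, -315.6595458984375), (195.56993103027344, 49.410194396972656), 75.83934020996094)
```

View pics/r8.png

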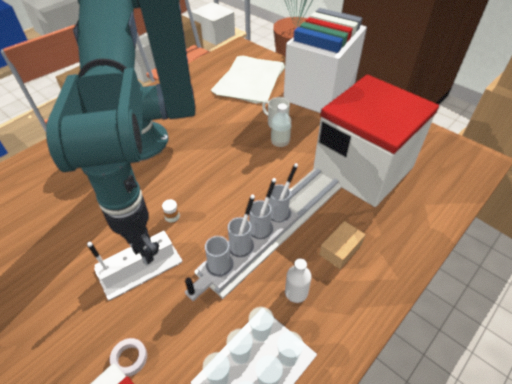

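Three rods lean correctly, with tops at (293,168), (271,183), (251,200). The last cup at (218,255) is still empty, and rod 4 is at (93,250) in the rack.

{"api": "arm_command", "payload": {"targets": [[[-1.5, -5, 0], 10, 35], [[-3, -10, 0], 20, 35], [[-4.7, -15.8, 0], 30, 35], [[-4.7, -15.8, 0], 40, 35], [[-4.7, -15.8, 0], 50, 35], [[-4.7, -15.8, 0], 60, 35], [[-4.7, -15.8, 0], 70, 35], [[-4.7, -15.8, 0], 80, 35]]}}

```text
t: 70.15
tool_pos: [404.2, -389.3, 397.9]
ee_rot: [0.001, 0.996, 0.085, 0.001]
wrist_force: [0.1, 0.0, 0.9]
width: 29.7
gripper_force: 0.0
```

{"api": "arm_command", "payload": {"targets": [[[0, 0, 0], 10, 35], [[0, 0, 0], 10, 35], [[0, 0, 4], 10, 35], [[0, 0, 8], 10, 35], [[0, 0, 9.7], 10, 35], [[0, 0, 9.7], 10, 35], [[0, 0, 9.7], 10, 35]]}}

```text
t: 71.03
tool_pos: [404.8, -390.4, 301.9]
ee_rot: [0.001, 1.0, 0.001, 0.001]
wrist_force: [0.2, -0.3, -0.3]
width: 29.8
gripper_force: 0.0
```

{"api": "arm_command", "payload": {"targets": [[[0, -0.4, 0], 0, 35], [[0, -0.8, 0], 0, 35], [[0, -1.2, 0], 0, 35], [[0, -1.6, 0], 0, 35], [[0, -1.6, 0], 0, 35], [[0, -1.1, 0], 0, 35], [[0, -0.7, 0], 0, 35], [[0, -0.7, 0], 0, 35]]}}

```text
t: 72.03
tool_pos: [404.3, -383.6, 299.6]
ee_rot: [0.0, 1.0, 0.0, -0.0]
wrist_force: [-0.0, 0.4, -0.2]
width: 29.6
gripper_force: 0.0
```

```bash
python3 - <<'E'
from h import *
o=get_obs();print(o["t"],o["tool_pos"],o["width"],o["ee_rot"])
p,W,K,T=cloud("wrist")
f=rodfit(W,(403.7,-381));print(f,delta(f[0],f[1],147))
E
```

```text
72.025 [ 404.29357298 -383.56083077  299.63662881] 29.607975427970242 [ 4.26715614e-05  9.99999998e-01  3.25656576e-05 -2.56545895e-05]
[ 4.03811749e+02 -3.81099054e+02 -3.02540887e-03  5.46274847e-02
  2.15100000e+03  2.01943266e-01] [-0.05 -0.22 -0.24]
```

{"api": "arm_command", "payload": {"targets": [[[0, -0.2, 0], -10, 33], [[0, -0.2, 0], -20, 33], [[0, -0.2, 0], -30, 33], [[0, -0.2, 0], -40, 33], [[0, -0.2, 0], -50, 33], [[0, -0.2, 0], -60, 33], [[0, -0.2, 0], -70, 33], [[0, -0.2, 0], -80, 33]]}}

```text
t: 73.08
tool_pos: [404.3, -381.0, 299.7]
ee_rot: [-0.0, 0.764, 0.645, 0.0]
wrist_force: [-0.1, 0.7, 0.4]
width: 28.0
gripper_force: 0.0
```

{"api": "arm_command", "payload": {"targets": [[[0, 0, 0], -10, 33], [[0, 0, 0], -10, 33], [[0, 0, 0], -10, 0], [[0, 0, 0], -10, 0], [[0, 0, 0], -10, 0], [[0, 0, 0], -10, 0]]}}

```text
t: 73.82
tool_pos: [404.4, -381.0, 299.8]
ee_rot: [0.0, 0.707, 0.707, 0.0]
wrist_force: [0.4, -0.3, 0.2]
width: 11.6
gripper_force: 58.3
```

```bash
python3 - <<'E'
from h import *
o=get_obs();print(o["t"],o["tool_pos"],o["ee_rot"],o["width"])
p,W,K,T=cloud("wrist");f=rodfit(W,(404,-381));print(f)
print("foot",f[:2]-139*f[2:4], "off",f[:2]-139*f[2:4]-o["tool_pos"][:2])
E
```

```text
73.825 [ 404.40495157 -381.01523177  299.84070062] [1.93233743e-04 7.06970066e-01 7.07243443e-01 1.38561142e-05] 11.592291834705431
[ 4.04499730e+02 -3.81191476e+02  2.47694627e-03  5.41673033e-02
  2.04900000e+03  3.23210403e-01]
foot [ 404.155434   -388.72073128] off [-0.24951756 -7.70549951]
```

{"api": "arm_command", "payload": {"targets": [[[0, 0, -3], 0, 0], [[0, 0, -8], 0, 0], [[0, 0, -13], 0, 0], [[0, 0, -15], 0, 0], [[4, 4, -15], 0, 0], [[8, 8, -15], 0, 0], [[12, 12, -15], 0, 0], [[16, 16, -15], 0, 0]]}}

```text
t: 74.88
tool_pos: [565.2, -219.6, 449.5]
ee_rot: [-0.0, 0.707, 0.707, -0.0]
wrist_force: [-0.1, -0.0, -0.2]
width: 11.3
gripper_force: 58.5
```

{"api": "arm_command", "payload": {"targets": [[[2, 2, 0], 0, 0], [[3.6, 4.3, 0], 0, 0], [[3.6, 4.3, 0], 0, 0], [[3.6, 4.3, 0], 0, 0], [[3.6, 4.3, 0], 0, 0]]}}

```text
t: 75.5
tool_pos: [606.5, -185.6, 449.9]
ee_rot: [0.0, 0.707, 0.707, -0.0]
wrist_force: [-0.9, 0.4, -0.2]
width: 11.9
gripper_force: 58.6
```

```bash
python3 - <<'E'
from h import *
o=get_obs();print(o["tool_pos"],o["ee_rot"],o["width"])
p,W,K,T=cloud("wrist")
print(cupfit(W,np.array([608,-182.]),28,138),leanfit(W,(607.6,-104.2)))
m=(abs(W[...,0]-608)<15)&(W[...,1]>-230)&(W[...,1]<-150)&(W[...,2]>150)&(W[...,2]<175);P=W[m];print(len(P),P.mean(0) if len(P) else 0,P.min(0))
E
```

```text
[ 606.54249671 -185.63690978  449.90916402] [ 1.05361135e-04  7.07335274e-01  7.06878186e-01 -1.68256904e-04] 11.860735567170712
[ 608.26374522 -182.4441648   794.            0.89863921] {'n': 1003, 'rim': array([-1.8, 21.1]), 'foot': array([  1.5, -19.5]), 'slope': array([-0.04,  0.51]), 'res': np.float64(0.45), 'ztop': np.float64(198.8)}
41 [ 606.14927503 -188.70625287  169.13751476] [ 601.78837574 -191.04516364  163.60221508]
```

{"api": "arm_command", "payload": {"targets": [[[0, 0.1, 0], 0, 0], [[0, 0.1, 3], 0, 0], [[0, 0.1, 6], 0, 0], [[0, 0.1, 8.5], 0, 0], [[0, 0.1, 9.5], 0, 0], [[0, 0.1, 9.9], 0, 0], [[0, 0.1, 10.1], 0, 0], [[0, 0.1, 10.1], 0, 0]]}}

```text
t: 76.55
tool_pos: [608.4, -184.9, 349.8]
ee_rot: [0.001, 0.707, 0.707, 0.0]
wrist_force: [-0.4, 0.5, 0.5]
width: 11.9
gripper_force: 58.6
```

{"api": "arm_command", "payload": {"targets": [[[0, 0, 0.1], 0, 0], [[0, 0, 0.1], 0, 0], [[0, 0, 0.1], 0, 0]]}}

```text
t: 76.92
tool_pos: [608.2, -184.8, 347.8]
ee_rot: [0.0, 0.707, 0.707, 0.0]
wrist_force: [0.9, -0.7, 0.8]
width: 11.4
gripper_force: 58.6
```

{"api": "arm_command", "payload": {"targets": [[[0, 0, 0.1], 0, 0], [[0, 0, 0.1], 0, 0]]}}

```text
t: 77.18
tool_pos: [608.2, -184.9, 347.3]
ee_rot: [0.0, 0.707, 0.707, 0.0]
wrist_force: [0.0, -0.3, 2.3]
width: 11.4
gripper_force: 58.9
```

{"api": "arm_command", "payload": {"targets": [[[0, 0, 0], 0, 18], [[0, 0, 0], 0, 18], [[1, 0, 0], 0, 18], [[2.5, 0, 0], 0, 18], [[4, 0, 0], 0, 20], [[4, 0, 0], 0, 25]]}}

```text
t: 77.92
tool_pos: [608.2, -143.1, 346.9]
ee_rot: [0.0, 0.706, 0.708, 0.0]
wrist_force: [0.7, 0.4, 0.2]
width: 21.2
gripper_force: 0.0
```

{"api": "arm_command", "payload": {"targets": [[[0, 0, 0], 0, 70], [[0, 0, 0], 0, 70], [[0, 0, 0], 0, 70], [[0, 0, -3], 0, 70], [[0, 0, -8], 0, 70], [[0, -1, -10], 0, 70], [[-4, -6, -10], 0, 60], [[-8, -11, -10], 0, 50]]}}

```text
t: 78.92
tool_pos: [499.1, -223.4, 446.0]
ee_rot: [-0.0, 0.706, 0.708, -0.0]
wrist_force: [0.2, -1.0, -0.1]
width: 42.8
gripper_force: 0.0
```

```bash
python3 - <<'E'
from h import *
o=get_obs();print(o["t"],o["tool_pos"],o["width"])
p,W,K,T=cloud("wrist");print(leanfit(W,(607.3,-182.3)))
E
```

```text
78.925 [ 499.14704805 -223.42891926  445.98543471] 42.809376264366215
{'n': 1359, 'rim': array([-1.2, 20.1]), 'foot': array([  1.7, -22.2]), 'slope': array([-0.04,  0.53]), 'res': np.float64(0.84), 'ztop': np.float64(208.0)}
```

{"api": "arm_command", "payload": {"targets": [[[-6, 2, 0], 0, 80], [[-12, 5, 0], 0, 100], [[-14, 10.7, 0], 0, 100], [[-14, 10.7, 0], 0, 100], [[-14, 10.7, 0], 0, 100], [[-14, 10.7, 0], 0, 100]]}}

```text
t: 79.72
tool_pos: [606.6, -361.9, 449.0]
ee_rot: [0.001, 0.707, 0.707, 0.0]
wrist_force: [0.1, 0.5, 0.6]
width: 85.3
gripper_force: 0.0
```

```bash
python3 - <<'E'
from h import *
o=get_obs();print(o["t"],o["tool_pos"],o["width"])
p,W,K,T=cloud("wrist");P=near(W,(607.5,-279),16,92,106);print("handle",P.mean(0),len(P),delta(P.mean(0)[0],P.mean(0)[1],80))
print(leanfit(W,(607.3,-182.3)))
for n in("top","scene"):
    p,W,K,T=cloud(n)
    for x,y in ((609,52.1),(608,-26.3),(607.6,-104.2),(607.3,-182.2)): print(n,cupfit(W,np.array([x,y]),28,138))
cv2.imwrite("pics/r9.png",cv2.resize(p[120:310,160:380],None,fx=3,fy=3))
E
```

```text
79.725 [ 606.58110533 -361.90241505  448.95479074] 85.34629134059878
handle [ 607.18049989 -280.88241928   99.83962093] 298 [ 8.170e+00 -2.000e-02  2.143e+01]
0
top [608.77996688  50.89662473  77.           2.47020179]
top [607.31786169 -27.11810017  68.           2.30163791]
top [ 606.74399153 -104.29266768   81.            2.1327228 ]
top [ 607.30652676 -181.83965106   78.            1.83229744]
scene [609.82492969  48.90580483 107.           2.71486233]
scene [608.57993934 -29.67752608 111.           2.61090495]
scene [ 608.44239872 -107.43679158  135.            2.60114485]
scene [ 608.97783057 -184.44258001  157.            2.08163304]
```

View pics/r9.png

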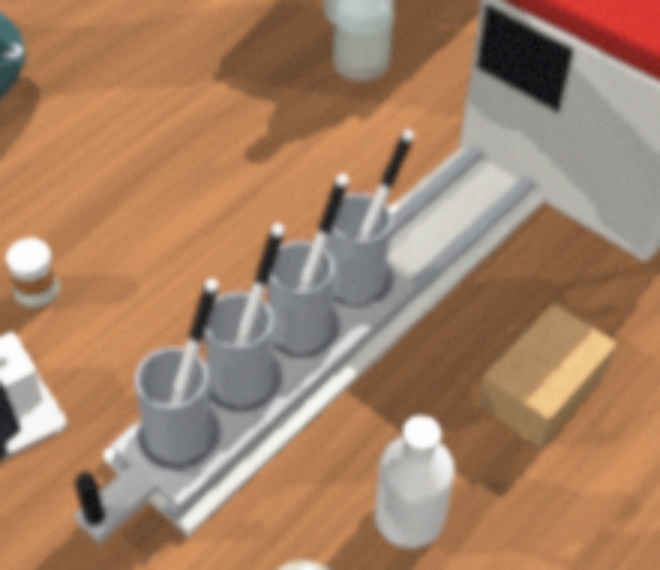

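The crop shows all four cups seated with rods leaning toward the housing, tops at (407,135), (342,180), (277,230), (210,285). Now gripping the handle at (90,500).

{"api": "arm_command", "payload": {"targets": [[[4, 0, 3], 0, 100], [[8.1, 0, 7], 0, 100], [[8.1, 0, 12], 0, 100], [[8.1, 0, 17], 0, 100], [[8.1, 0, 20], 0, 100], [[8.1, 0, 21.4], 0, 100], [[8.1, 0, 21.4], 0, 100], [[8.1, 0, 21.4], 0, 100]]}}

```text
t: 80.88
tool_pos: [608.2, -282.3, 235.4]
ee_rot: [0.002, 0.707, 0.707, 0.001]
wrist_force: [-0.3, 0.1, 0.4]
width: 85.4
gripper_force: 0.0
```

{"api": "arm_command", "payload": {"targets": [[[0, 0, 0], 0, 0], [[0, 0, 0], 0, 0], [[0, 0, 0], 0, 0], [[0, 0, 0], 0, 0], [[0, 0, 0], 0, 0], [[0, 0, 0], 0, 0]]}}

```text
t: 81.62
tool_pos: [607.7, -282.0, 233.0]
ee_rot: [0.0, 0.707, 0.707, 0.0]
wrist_force: [-0.6, -0.3, 1.7]
width: 16.7
gripper_force: 58.4
```

```bash
python3 - <<'E'
from h import *
o=get_obs();print({k:np.round(o[k],3) for k in("t","tool_pos","width","wrist_force","ee_rot")})
p,W,K,T=cloud("top")
for y in (52,-26,-104,-182): print(cupfit(W,np.array([608,y]),28,138))
E
```

```text
{'t': np.float64(81.625), 'tool_pos': array([ 607.722, -282.002,  232.994]), 'width': np.float64(16.656), 'wrist_force': array([-0.574, -0.305,  1.716]), 'ee_rot': array([0.   , 0.707, 0.707, 0.   ])}
[608.73893195  51.14390216  75.           2.4404893 ]
[607.42854392 -27.10600478  68.           2.33535804]
[ 606.96156679 -104.21491901   74.            1.89951041]
[ 607.23295642 -182.07906917   81.            2.16893669]
```

{"api": "arm_command", "payload": {"targets": [[[0.1, 0, 0], 0, 0], [[0.2, 0, 0], 0, 0], [[0.35, 0, 0], 0, 0], [[0.5, 0, 0], 0, 0], [[0.7, 0, 0], 0, 0], [[0.9, 0, 0], 0, 0], [[1.2, 0, 0], 0, 0], [[1.5, 0, 0], 0, 0]]}}

```text
t: 82.68
tool_pos: [607.8, -266.5, 233.0]
ee_rot: [0.0, 0.707, 0.707, 0.0]
wrist_force: [0.6, -1.1, 2.2]
width: 16.4
gripper_force: 58.6
```

{"api": "arm_command", "payload": {"targets": [[[0.3, 0, 0], 0, 0], [[0.6, 0, 0], 0, 0], [[0.9, 0, 0], 0, 0], [[1.2, 0, 0], 0, 0], [[1.5, 0, 0], 0, 0], [[1.8, 0, 0], 0, 0], [[2.1, 0, 0], 0, 0], [[2.4, 0, 0], 0, 0]]}}

```text
t: 83.68
tool_pos: [607.8, -242.8, 232.9]
ee_rot: [0.0, 0.707, 0.707, 0.0]
wrist_force: [2.5, -1.1, 4.3]
width: 17.0
gripper_force: 58.8
```

{"api": "arm_command", "payload": {"targets": [[[0.3, 0, 0], 0, 0], [[0.6, 0, 0], 0, 0], [[0.9, 0, 0], 0, 0], [[1.2, 0, 0], 0, 0], [[1.5, 0, 0], 0, 0], [[1.8, 0, 0], 0, 0], [[2.1, 0, 0], 0, 0], [[2.4, 0, 0], 0, 0]]}}

```text
t: 84.68
tool_pos: [607.9, -218.8, 232.9]
ee_rot: [0.001, 0.707, 0.707, 0.0]
wrist_force: [5.5, -1.2, 3.2]
width: 16.4
gripper_force: 58.8
```

{"api": "arm_command", "payload": {"targets": [[[0.3, 0, 0], 0, 0], [[0.6, 0, 0], 0, 0], [[0.9, 0, 0], 0, 0], [[1.2, 0, 0], 0, 0], [[1.5, 0, 0], 0, 0], [[1.8, 0, 0], 0, 0], [[2.1, 0, 0], 0, 0], [[2.4, 0, 0], 0, 0]]}}

```text
t: 85.68
tool_pos: [608.0, -194.8, 233.0]
ee_rot: [0.001, 0.707, 0.707, 0.0]
wrist_force: [5.5, -1.1, 3.2]
width: 16.5
gripper_force: 58.8
```

{"api": "arm_command", "payload": {"targets": [[[0.3, 0, 0], 0, 0], [[0.5, 0, 0], 0, 0], [[0.7, 0, 0], 0, 0], [[0.9, 0, 0], 0, 0], [[1, 0, 0], 0, 0], [[1.1, 0, 0], 0, 0], [[1.2, 0, 0], 0, 0], [[1.2, 0, 0], 0, 0]]}}

```text
t: 86.68
tool_pos: [608.0, -183.8, 233.0]
ee_rot: [0.002, 0.707, 0.707, -0.0]
wrist_force: [5.1, -3.4, 2.8]
width: 16.7
gripper_force: 58.7
```

```bash
python3 - <<'E'
from h import *
o=get_obs();print({k:np.round(o[k],3) for k in("t","tool_pos","width","wrist_force","ee_rot")})
p,W,K,T=cloud("top")
for y in (52,-26,-104,-182): print(cupfit(W,np.array([608,y+98.]),28,138))
E
```

```text
{'t': np.float64(86.675), 'tool_pos': array([ 607.952, -183.807,  232.963]), 'width': np.float64(16.676), 'wrist_force': array([ 5.146, -3.438,  2.825]), 'ee_rot': array([ 0.002,  0.707,  0.707, -0.   ])}
[609.3002842  149.02538323  77.           2.16330467]
[608.00947556  70.06549681  67.           2.50055638]
[607.54695094  -7.15847862  77.           2.37247275]
[607.40348296 -84.36180618  77.           2.01380321]
```

{"api": "arm_command", "payload": {"targets": [[[0.1, 0, 0], 0, 0], [[0.25, 0.05, 0], 0, 0], [[0.4, 0.05, 0], 0, 0], [[0.55, 0.05, 0], 0, 0], [[0.7, 0.05, 0], 0, 0], [[0.85, 0.05, 0], 0, 0], [[1, 0.05, 0], 0, 0], [[1.1, 0.05, 0], 0, 0]]}}

```text
t: 87.72
tool_pos: [608.2, -173.4, 233.0]
ee_rot: [0.002, 0.707, 0.707, -0.001]
wrist_force: [5.6, -7.7, 2.9]
width: 16.4
gripper_force: 58.8
```

{"api": "arm_command", "payload": {"targets": [[[0.1, 0, 0], 0, 0], [[0.1, 0, 0], 0, 0], [[0.1, 0, 0], 0, 0]]}}

```text
t: 88.1
tool_pos: [608.2, -172.7, 233.0]
ee_rot: [0.002, 0.707, 0.707, -0.001]
wrist_force: [6.0, -6.8, 3.2]
width: 16.4
gripper_force: 58.8
```

```bash
python3 - <<'E'
from h import *
o=get_obs();print({k:np.round(o[k],3) for k in("t","tool_pos","width","wrist_force","ee_rot")})
p,W,K,T=cloud("top")
for y in (52,-26,-104,-182): print(cupfit(W,np.array([608,y+110.]),28,138))
E
```

```text
{'t': np.float64(88.1), 'tool_pos': array([ 608.17 , -172.692,  232.977]), 'width': np.float64(16.359), 'wrist_force': array([ 6.044, -6.806,  3.154]), 'ee_rot': array([ 0.002,  0.707,  0.707, -0.001])}
[609.63606137 159.0844202   80.           2.56828005]
[607.97865949  81.51611518  70.           2.07075838]
[607.89252875   3.09068155  71.           2.19503017]
[607.95325948 -73.69184666  79.           1.95315867]
```

{"api": "arm_command", "payload": {"targets": [[[0.05, 0, 0], 0, 0], [[0.1, 0, 0], 0, 0], [[0.1, 0, 0], 0, 0]]}}

```text
t: 88.52
tool_pos: [608.2, -171.1, 233.0]
ee_rot: [0.002, 0.707, 0.707, -0.001]
wrist_force: [6.3, -5.0, 4.2]
width: 16.9
gripper_force: 58.8
```

{"api": "arm_command", "payload": {"targets": [[[0.05, 0, 0], 0, 0], [[0.1, 0, 0], 0, 0], [[0.1, 0, 0], 0, 0]]}}

```text
t: 88.9
tool_pos: [608.2, -169.7, 233.0]
ee_rot: [0.001, 0.707, 0.707, -0.0]
wrist_force: [5.8, -3.1, 5.1]
width: 16.3
gripper_force: 58.8
```

```bash
python3 - <<'E'
from h import *
o=get_obs();print({k:np.round(o[k],4) for k in("t","tool_pos","width","wrist_force","wrist_torque","ee_rot")})
p,W,K,T=cloud("top");cv2.imwrite("pics/t9.png",p)
for y in (52,-26,-104,-182): print(cupfit(W,np.array([608,y+110.]),28,138))
p,W,K,T=cloud("scene");cv2.imwrite("pics/r10.png",cv2.resize(p[100:300,180:400],None,fx=3,fy=3))
E
```

```text
{'t': np.float64(88.9), 'tool_pos': array([ 608.2175, -169.6893,  232.9508]), 'width': np.float64(16.2786), 'wrist_force': array([ 5.8166, -3.0901,  5.1073]), 'wrist_torque': array([-0.4692, -0.8012, -0.0715]), 'ee_rot': array([ 1.100e-03,  7.070e-01,  7.072e-01, -5.000e-04])}
[609.63624398 162.31469179  79.           2.36774598]
[608.13709534  84.61932445  71.           2.09266756]
[607.86796759   7.25523883  75.           2.28922001]
[607.85536084 -70.73201178  80.           2.05472788]
```

View pics/r10.png

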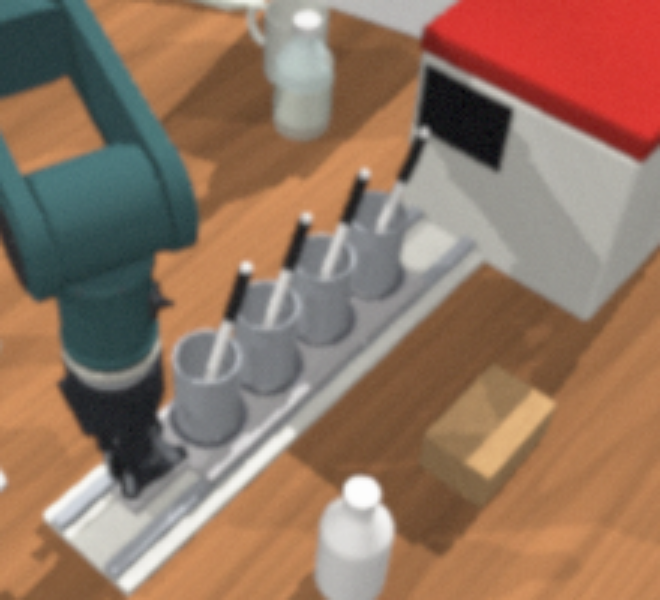

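{"api": "arm_command", "payload": {"targets": [[[0, 0, 0], 0, 100], [[0, 0, 0], 0, 100], [[0, 0, 0], 0, 100], [[0, 0, 0], 0, 100], [[0, 0, 0], 0, 100], [[0, 0, 0], 0, 100]]}}

```text
t: 89.75
tool_pos: [608.1, -168.9, 232.8]
ee_rot: [-0.0, 0.707, 0.707, -0.0]
wrist_force: [-0.3, -0.5, 0.4]
width: 85.2
gripper_force: 0.0
```

```bash
python3 - <<'E'
from h import *
o=get_obs();print({k:np.round(o[k],4) for k in("t","tool_pos","width","wrist_force")})
p,W,K,T=cloud("top")
for y in (52,-26,-104,-182): print(cupfit(W,np.array([608,y+110.]),28,138))
p,W,K,T=cloud("wrist");P=near(W,(608,-169.5),18,94,106);print("handle",P.mean(0),P.min(0),P.max(0),len(P))
E
```

```text
{'t': np.float64(89.75), 'tool_pos': array([ 608.0732, -168.9043,  232.751 ]), 'width': np.float64(85.2008), 'wrist_force': array([-0.2731, -0.5338,  0.3708])}
[609.91582583 162.3573565   78.           2.320243  ]
[608.15590359  84.57821661  70.           2.17429998]
[607.73080899   6.85058939  73.           2.25989238]
[607.94788493 -70.44015287  80.           1.89802359]
handle [ 608.50375449 -167.08979987   99.31938066] [ 599.50534445 -177.54113618   94.0063005 ] [ 617.35155815 -159.50068915  101.61260589] 1880
```

{"api": "arm_command", "payload": {"targets": [[[0, 0.05, 0], 0, 0], [[0, 0.05, 0], 0, 0], [[0, 0.05, 0], 0, 0], [[0, 0.05, 0], 0, 0], [[0, 0.05, 0], 0, 0], [[0, 0.05, 0], 0, 0]]}}

```text
t: 90.6
tool_pos: [608.5, -168.9, 232.9]
ee_rot: [-0.0, 0.707, 0.707, -0.0]
wrist_force: [-0.3, -0.5, 1.4]
width: 16.5
gripper_force: 58.4
```

{"api": "arm_command", "payload": {"targets": [[[0.05, 0, 0], 0, 0], [[0.1, 0, 0], 0, 0], [[0.1, 0, 0], 0, 0]]}}

```text
t: 90.98
tool_pos: [608.5, -168.5, 232.9]
ee_rot: [0.001, 0.707, 0.707, -0.001]
wrist_force: [-2.0, -3.0, 1.4]
width: 16.9
gripper_force: 58.4
```

{"api": "arm_command", "payload": {"targets": [[[0.05, 0, 0], 0, 0], [[0.1, 0, 0], 0, 0], [[0.1, 0, 0], 0, 0]]}}

```text
t: 91.35
tool_pos: [608.5, -166.7, 232.9]
ee_rot: [-0.0, 0.707, 0.707, 0.0]
wrist_force: [-2.4, -2.5, 3.4]
width: 16.4
gripper_force: 58.5
```

```bash
python3 - <<'E'
from h import *
p,W,K,T=cloud("top")
for y in (52,-26,-104,-182): print(cupfit(W,np.array([608,y+111.]),28,138))
E
```

```text
[609.6801305  164.7766284   77.           2.17562867]
[608.35119438  86.4641604   76.           2.53140179]
[607.66648091   9.14284206  71.           2.15009001]
[607.33085027 -68.58247586  72.           2.17444446]
```

{"api": "arm_command", "payload": {"targets": [[[0.05, 0, 0], 0, 0], [[0.1, 0, 0], 0, 0], [[0.1, 0, 0], 0, 0]]}}

```text
t: 91.78
tool_pos: [608.5, -165.7, 232.8]
ee_rot: [-0.0, 0.707, 0.707, 0.0]
wrist_force: [-3.8, -1.6, 4.2]
width: 16.6
gripper_force: 58.5
```

{"api": "arm_command", "payload": {"targets": [[[0.05, 0, 0], 0, 0], [[0.1, 0, 0], 0, 0], [[0.1, 0, 0], 0, 0]]}}

```text
t: 92.15
tool_pos: [608.6, -164.7, 232.8]
ee_rot: [-0.0, 0.707, 0.707, 0.0]
wrist_force: [-3.3, -1.7, 4.7]
width: 16.5
gripper_force: 58.5
```

{"api": "arm_command", "payload": {"targets": [[[0.05, 0, 0], 0, 0], [[0.1, 0, 0], 0, 0], [[0.1, 0, 0], 0, 0]]}}

```text
t: 92.52
tool_pos: [608.6, -163.7, 232.8]
ee_rot: [-0.0, 0.707, 0.707, 0.0]
wrist_force: [-4.0, -0.7, 4.5]
width: 16.5
gripper_force: 58.5
```

{"api": "arm_command", "payload": {"targets": [[[0.05, 0, 0], 0, 0], [[0.1, 0, 0], 0, 0], [[0.1, 0, 0], 0, 0]]}}

```text
t: 92.9
tool_pos: [608.6, -162.7, 232.8]
ee_rot: [-0.0, 0.707, 0.707, 0.0]
wrist_force: [-4.6, -1.0, 5.6]
width: 16.6
gripper_force: 58.6
```

{"api": "arm_command", "payload": {"targets": [[[-0.1, 0, 0], 0, 0], [[-0.2, 0, 0], 0, 0], [[-0.2, 0, 0], 0, 0]]}}

```text
t: 93.28
tool_pos: [608.6, -163.5, 232.8]
ee_rot: [-0.001, 0.707, 0.708, 0.001]
wrist_force: [-4.1, 3.3, 5.8]
width: 16.8
gripper_force: 58.9
```

{"api": "arm_command", "payload": {"targets": [[[-0.1, 0, 0], 0, 0], [[-0.2, 0, 0], 0, 0], [[-0.2, 0, 0], 0, 0]]}}

```text
t: 93.65
tool_pos: [608.6, -165.5, 232.8]
ee_rot: [-0.001, 0.707, 0.708, 0.001]
wrist_force: [-4.5, 2.7, 6.5]
width: 16.4
gripper_force: 58.9
```

{"api": "arm_command", "payload": {"targets": [[[-0.05, 0, 0], 0, 0], [[-0.1, 0, 0], 0, 0], [[-0.1, 0, 0], 0, 0]]}}

```text
t: 94.02
tool_pos: [608.6, -166.6, 232.8]
ee_rot: [-0.001, 0.707, 0.708, 0.001]
wrist_force: [-5.0, 3.1, 6.1]
width: 16.5
gripper_force: 58.9
```

{"api": "arm_command", "payload": {"targets": [[[-0.05, 0, 0], 0, 0], [[-0.1, 0, 0], 0, 0], [[-0.1, 0, 0], 0, 0]]}}

```text
t: 94.4
tool_pos: [608.6, -167.8, 232.8]
ee_rot: [-0.001, 0.707, 0.708, 0.001]
wrist_force: [-4.0, 2.4, 6.3]
width: 16.3
gripper_force: 58.9
```

{"api": "arm_command", "payload": {"targets": [[[-0.05, 0, 0], 0, 0], [[-0.1, 0, 0], 0, 0], [[-0.1, 0, 0], 0, 0]]}}

```text
t: 94.78
tool_pos: [608.6, -169.1, 232.8]
ee_rot: [-0.001, 0.707, 0.708, 0.001]
wrist_force: [-3.3, 1.4, 6.4]
width: 17.0
gripper_force: 58.8
```

{"api": "arm_command", "payload": {"targets": [[[-0.05, 0, 0], 0, 0], [[-0.1, 0, 0], 0, 0], [[-0.1, 0, 0], 0, 0]]}}

```text
t: 95.15
tool_pos: [608.6, -170.2, 232.8]
ee_rot: [-0.001, 0.707, 0.708, 0.0]
wrist_force: [-5.0, 1.2, 6.2]
width: 16.7
gripper_force: 58.8
```

{"api": "arm_command", "payload": {"targets": [[[-0.05, 0, 0], 0, 0], [[-0.1, 0, 0], 0, 0], [[-0.1, 0, 0], 0, 0]]}}

```text
t: 95.52
tool_pos: [608.5, -171.4, 232.8]
ee_rot: [-0.001, 0.707, 0.708, 0.0]
wrist_force: [-4.9, 0.2, 5.2]
width: 16.9
gripper_force: 58.8
```

{"api": "arm_command", "payload": {"targets": [[[-0.05, 0, 0], 0, 0], [[-0.1, 0, 0], 0, 0], [[-0.1, 0, 0], 0, 0]]}}

```text
t: 95.9
tool_pos: [608.6, -172.5, 232.8]
ee_rot: [-0.0, 0.707, 0.707, 0.0]
wrist_force: [-3.4, 0.0, 5.0]
width: 16.5
gripper_force: 58.8
```

{"api": "arm_command", "payload": {"targets": [[[-0.05, 0, 0], 0, 0], [[-0.1, 0, 0], 0, 0], [[-0.1, 0, 0], 0, 0]]}}

```text
t: 96.28
tool_pos: [608.5, -173.6, 232.8]
ee_rot: [-0.0, 0.707, 0.707, 0.0]
wrist_force: [-5.5, 0.1, 4.8]
width: 16.4
gripper_force: 58.8
```

{"api": "arm_command", "payload": {"targets": [[[-0.05, 0, 0], 0, 0], [[-0.1, 0, 0], 0, 0], [[-0.1, 0, 0], 0, 0]]}}

```text
t: 96.65
tool_pos: [608.5, -174.3, 232.8]
ee_rot: [-0.001, 0.707, 0.707, 0.0]
wrist_force: [-5.3, 2.1, 5.3]
width: 16.5
gripper_force: 58.8
```

{"api": "arm_command", "payload": {"targets": [[[-0.05, 0, 0], 0, 0], [[-0.1, 0, 0], 0, 0], [[-0.1, 0, 0], 0, 0]]}}

```text
t: 97.02
tool_pos: [608.6, -174.8, 232.8]
ee_rot: [-0.001, 0.707, 0.708, 0.001]
wrist_force: [-5.1, 2.5, 5.7]
width: 16.9
gripper_force: 58.8
```

{"api": "arm_command", "payload": {"targets": [[[-0.05, 0, 0], 0, 0], [[-0.1, 0, 0], 0, 0], [[-0.1, 0, 0], 0, 0]]}}

```text
t: 97.4
tool_pos: [608.6, -175.2, 232.8]
ee_rot: [-0.002, 0.707, 0.708, 0.001]
wrist_force: [-4.3, 4.5, 6.5]
width: 16.7
gripper_force: 58.9
```

{"api": "arm_command", "payload": {"targets": [[[0.05, 0, 0], 0, 0], [[0.1, 0, 0], 0, 0], [[0.1, 0, 0], 0, 0]]}}

```text
t: 97.78
tool_pos: [608.6, -174.8, 232.8]
ee_rot: [-0.001, 0.707, 0.708, 0.001]
wrist_force: [-4.7, 2.0, 5.9]
width: 16.6
gripper_force: 58.9
```

{"api": "arm_command", "payload": {"targets": [[[0, 0, 0], 0, 100], [[0, 0, 0], 0, 100], [[0, 0, 0], 0, 100], [[0, 0, 0], 0, 100], [[0, 0, 0], 0, 100], [[0, 0, 0], 0, 100]]}}

```text
t: 98.52
tool_pos: [608.6, -176.0, 232.7]
ee_rot: [0.0, 0.707, 0.707, -0.0]
wrist_force: [-0.2, -0.3, -0.1]
width: 85.3
gripper_force: 0.0
```

```bash
python3 - <<'E'
from h import *
o=get_obs();print({k:np.round(o[k],4) for k in("t","tool_pos","width","wrist_force")})
p,W,K,T=cloud("top")
for y in (52,-26,-104,-182): print(cupfit(W,np.array([608,y+108.]),28,138))
p,W,K,T=cloud("wrist");P=near(W,(608,-174),18,94,106);print("handle",P.mean(0),P.min(0),P.max(0),len(P))
for x,y in ((609.5,160),(608,82),(607.8,4),(607.5,-74)):print(leanfit(W,(x,y)))
E
```

```text
{'t': np.float64(98.525), 'tool_pos': array([ 608.6078, -176.0041,  232.7329]), 'width': np.float64(85.2612), 'wrist_force': array([-0.1541, -0.2657, -0.1099])}
[609.50463279 157.64006893  81.           2.18416253]
[607.97718458  79.00222416  64.           2.36418077]
[607.54025633   1.35428173  74.           2.21661195]
[607.03938211 -75.98117688  80.           2.09971238]
handle [ 608.47933161 -172.4074137    99.34940265] [ 599.53053411 -182.92458084   94.05300079] [ 617.43784967 -164.74261132  102.03648775] 1898
0
0
0
0
```

{"api": "arm_command", "payload": {"targets": [[[0.2, 0, 0], 0, 100], [[0.2, 0, 0], 0, 0], [[0.2, 0, 0], 0, 0], [[0.2, 0, 0], 0, 0], [[0.2, 0, 0], 0, 0], [[0.2, 0, 0], 0, 0], [[0.2, 0, 0], 0, 0]]}}

```text
t: 99.5
tool_pos: [608.5, -173.9, 232.9]
ee_rot: [-0.0, 0.707, 0.707, -0.0]
wrist_force: [-1.4, 0.8, 1.1]
width: 16.7
gripper_force: 58.4
```

{"api": "arm_command", "payload": {"targets": [[[0.1, 0, 0], 0, 0], [[0.2, 0, 0], 0, 0], [[0.2, 0, 0], 0, 0]]}}

```text
t: 99.88
tool_pos: [608.5, -172.7, 232.9]
ee_rot: [0.001, 0.707, 0.707, -0.001]
wrist_force: [-0.9, -4.6, 0.8]
width: 16.6
gripper_force: 58.4
```

{"api": "arm_command", "payload": {"targets": [[[0.1, 0, 0], 0, 0], [[0.2, 0, 0], 0, 0], [[0.2, 0, 0], 0, 0]]}}

```text
t: 100.25
tool_pos: [608.4, -171.7, 232.9]
ee_rot: [0.002, 0.707, 0.707, -0.001]
wrist_force: [-2.5, -7.2, 1.2]
width: 16.1
gripper_force: 58.4
```

```bash
python3 - <<'E'
from h import *
p,W,K,T=cloud("top")
for y in (52,-26,-104,-182): print(cupfit(W,np.array([608,y+108.]),28,138))
E
```

```text
[609.63495365 158.59042954  75.           2.36720244]
[608.10925165  80.47645829  74.           2.39127528]
[607.81463447   2.88816036  71.           2.21977923]
[606.86222354 -74.67751073  71.           2.2253126 ]
```

{"api": "arm_command", "payload": {"targets": [[[0, 0, 0], 0, 100], [[0, 0, 0], 0, 100], [[0, 0, 0], 0, 100], [[0, 0, 0], 0, 100], [[0, 0, 0], 0, 100], [[0, 0, 0], 0, 100]]}}

```text
t: 101.05
tool_pos: [608.6, -169.9, 232.7]
ee_rot: [0.0, 0.707, 0.707, 0.0]
wrist_force: [0.1, -0.4, 0.2]
width: 85.2
gripper_force: 0.0
```

```bash
python3 - <<'E'
from h import *
p,W,K,T=cloud("top")
for y in (52,-26,-104,-182): print(cupfit(W,np.array([608,y+108.]),28,138))
p,W,K,T=cloud("wrist");P=near(W,(608,-173),18,94,106);print("handle",P.mean(0),P.min(0),P.max(0),len(P))
E
```

```text
[609.40216425 157.93820691  80.           2.54340958]
[608.05450136  80.04645893  73.           2.33921905]
[607.83183616   2.28066401  71.           2.37286908]
[607.22273051 -74.85749543  63.           1.9315341 ]
handle [ 608.48074342 -171.4339861    99.29587237] [ 599.56081117 -182.22045556   94.01512034] [ 617.43478437 -163.64701401  101.76886617] 1866
```

{"api": "arm_command", "payload": {"targets": [[[0, 0, -3], 0, 100], [[0, 0, -8], 0, 100], [[-2, 0, -14], 0, 100], [[-6, 0, -19], 0, 100], [[-11, -1, -22], 0, 100], [[-15, -3, -22], 0, 100], [[-15, -3, -22], 0, 100], [[-15, -3, -22], 0, 100]]}}

```text
t: 102.15
tool_pos: [578.8, -319.8, 452.2]
ee_rot: [-0.001, 0.707, 0.707, 0.0]
wrist_force: [0.2, -0.2, 0.6]
width: 85.3
gripper_force: 0.0
```

```bash
python3 - <<'E'
from h import *
o=get_obs();print(o["t"],o["tool_pos"])
p,W,K,T=cloud("top")
for y in (52,-26,-104,-182): print(cupfit(W,np.array([608,y+107.]),28,138))
a=p[120:300,90:310]
p,W,K,T=cloud("scene")
b=p[100:300,180:400]
cv2.imwrite("pics/fin.png",np.hstack([cv2.resize(b,(500,455)),cv2.resize(a,(300,245),interpolation=3) if 0 else cv2.copyMakeBorder(cv2.resize(a,(300,245)),0,210,0,0,0)]))
E
```

```text
102.15 [ 578.77325029 -319.76078366  452.16925922]
[609.46905477 158.04074303  77.           2.35672543]
[608.04206591  80.00095789  73.           2.45496178]
[607.90525947   2.10251411  71.           2.6385887 ]
[607.04595495 -74.91128536  76.           2.00172811]
```

View pics/fin.png

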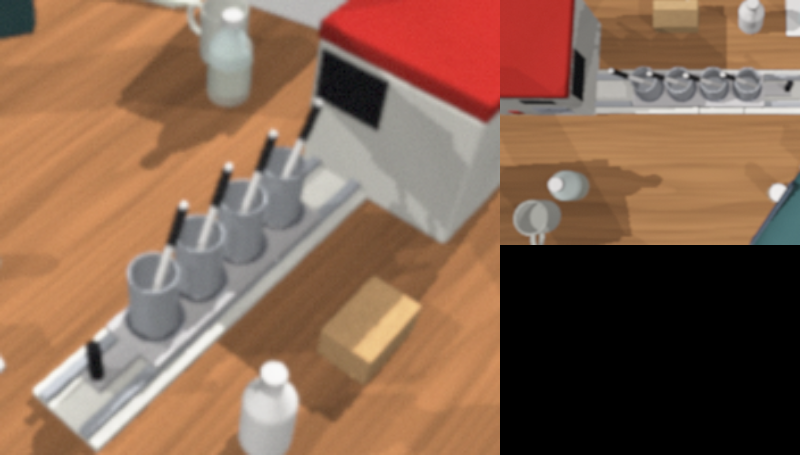

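In the final view all four cups are seated and their rods lean toward the housing. The carriage rests in the measuring detent, and the bottles and jar stand where they were. Handing in.

```bash
python3 -c "
from cell import *
print(sign_off())"
```

```text
the job is handed in; nothing more can be done
None
```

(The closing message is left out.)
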